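# Set the waste cup and hold the rinse nozzle over it

## Task

The white waste cup has been left mouth-down: turn it over and stand it mouth-up, let go, in the white square outline of the drip plate. Only then take the blue handle of the rinse station and pull its spring-return nozzle slide out until the yellow pointer is in line with the red line on the plate, and finish while still holding the handle there (if released, the slide springs back). Leave the other things on the bench where they are.

Things in the scene. Friction and masses are not known exactly. Their poses are not given: they have to be found in the camera images.
- cup: the loose square white waste cup with an orange band round its mouth; 54 x 54 mm outside, 60 mm high, walls 4 mm, 90 g or so. Origin at the centre of the outside of its floor, +z towards its mouth (starts mouth-down: origin 60 mm above the bench, z pointing down); x and y are square to its flat sides. Lying on a side it stays put
- cup_mid (a point): the middle of the cup: on its axis, 30 mm from the floor's outside and 30 mm from the mouth
- drip_plate: fixed flat aluminium plate, 8 mm thick, lying on the bench in front of the rinse station. Origin on its underside (on the bench), below the centre of the white square outline (66 mm) where the cup stands; +x points towards the station, opposite to the slide's pull. The plate spans x -45 to 45, y -45 to 95 mm
- red_line (a point): centre of the red line (6 mm wide, 42 mm long, along the plate's y) on the plate's top, at x 0, y 75 mm, z 8 mm of the plate. The line also runs through the centre of the cup's place
- rinse_station: fixed white housing 260 mm wide (y), 170 mm deep, 150 mm high. Origin on the bench below the middle of its front face; +x points into the housing, so the front faces its -x, roughly to the robot; same yaw as the drip plate
- pull_handle (a point): grip point of the upright blue grip block on the nozzle slide, 16 mm thick along the pull (x), 36 mm wide (y), 53 mm high (top 165 mm above the bench). The point is on its centre line, 140 mm above the bench, 25 mm below its top; the top 50 mm stand free above the 20 mm wide boom, free all round, to be pinched from above with one finger before and one behind it. With the slide home it is 95 mm in front of the housing, at y -70 mm. It only moves along the station's x, level
- nozzle_slide (a joint): travel of the slide out of the housing, m: 0 home, to 0.145 at the stop, along the station's -x. A spring draws it home: 3 N at 0 plus 50 N/m. It carries a cross bar (35 mm before the housing when home, top 113 mm high), the handle, the brass nozzle (tip 88 mm high, 20 mm above the rim of a cup on the plate) and the pointer. The red line is reached at 80 to 115 mm of travel, as the plate lies
- pointer (a point): tip of the yellow pointer that hangs down from the end of the cross bar, 14 mm above the bench; it passes over the red line, and is in line with it when both have the same x in the drip plate's frame
- tape_roll: bystander: a roll of cream paper tape lying flat, 100 mm across, 25 mm high; origin at the centre of its underside
- vial: bystander: a small amber vial with white cap, 24 mm across, 45 mm high; origin at the centre of its underside
- jar: bystander: an amber jar with black cap, 56 mm across, 70 mm high; origin at the centre of its underside
- flask: bystander: a tall dark-green flask, 80 mm across, 220 mm high; origin at the centre of its underside
- wash_bottle: bystander: a white bottle with red cap, 70 mm across, 170 mm high; origin at the centre of its underside
Things that resemble listed ones, but are neither listed nor needed, are in the scene too. What is shaped like the cup but pink is not meant.

How it is judged:
On the way:
1. the cup stands mouth-up and let go in the outline on the drip plate, with the slide still home (angle between cup's own z axis and vertical below 0.12 rad and horizontal distance between cup and drip_plate below 0.018 m and height (world z) of cup between 0.004 and 0.012 m and linear speed of cup below 0.02 m/s and contact force between each of the arm, the fingers and cup below 0.2 N and value of joint nozzle_slide below 0.012 m), for 0.2 s.
At the end, for the whole second after the job is handed in: the fingers hold the blue handle (more than 2 N) with the pointer still and within 6 mm of the middle of the red line; the cup stands mouth-up on the drip plate, within 18 mm of the centre of the outline, upright within 7 degrees, at rest and untouched by the robot (angle between cup's own z axis and vertical below 0.12 rad and horizontal distance between cup and drip_plate below 0.018 m and height (world z) of cup between 0.004 and 0.012 m and linear speed of cup below 0.02 m/s and contact force between each of the arm, the fingers and cup below 0.2 N and x of pointer in the frame of drip_plate between -0.006 and 0.006 m and velocity of joint nozzle_slide between -0.01 and 0.01 m/s and contact force between the fingers and nozzle_slide above 2 N and distance between the grasp point and pull_handle below 0.045 m); the arm keeps its last pose, push and grip.
It fails at once if a bystander is pushed more than 30 mm away (distance of any of tape_roll, vial, jar, flask, wash_bottle from where it was at the start of the episode above 0.03 m).
It also fails if it takes over 66 s, if anything falls off the work surface, if the arm or the gripper's body presses on something with over 40 N, if the wrist force passes 120 N, or if a joint passes its speed limit or range.

## Robot

A 6-joint arm with a two-finger parallel gripper is mounted at the origin on the work surface. World frame = base frame: x ahead of the robot, y to its left, z up, the work surface at z = 0. Lengths are in m, angles in rad, forces in N, time in s.
With the tool pointing down it reaches from about 0.275 to 1 m from the base axis. Payload 8.4 kg.
Tool frame: the origin (TCP) lies between the finger pads; the fingertips stand 17 mm ahead of it and the grasp point (between the pads) lies 2 mm behind it; z points along the fingers, x is the direction in which the jaws open and shut, and the axes are right-handed (so a half turn about z gives the same grasp; the last joint's range is limited). The gripper opens to 85 mm and grips with 20 to 120 N. Pads are 22 mm wide; open, the fingers measure 114 mm over their backs; the gripper's body (76 mm by 85 mm) begins 54 mm behind the grasp point. The pads swing forward as they close: fully open they stand 13 mm farther back than shut.
Start: joints at [-1.272, 0.353, 1.633, -0, 1.155, -0.002], TCP at [0.185, -0.597, 0.248] pointing down, gripper open.
Joint ranges: [-2.63, 2.63], [-0.92, 2.1], [0.06, 2.66], [-1.3, 4.44], [0, 2.69], [-3.02, 3.02]. Speed limits (rad/s): [2.22, 2.22, 2.79, 3.14, 3.14, 3.14].

## Interface

Orientations are given as a unit quaternion [x, y, z, w].
In Python, from bench import robot gives the robot as it stands. The module is installed in compiled form; this text tells all that it offers.
- The arm moves only by the tool play_rows, never from a script. Its argument "deltas" is a list of rows, each a list of 3 entries, a list of its own where there are three numbers: the shift along the tool's x, y, z in units of 25 mm (1.0 is 25 mm), then the turn, a rotation vector about the tool's x, y, z in units of 8 degrees (1.0 is 8 degrees), then the closure, from -1 (fully open) to 1 (shut), so that 0 is half open. A call has 1 to 12 rows; each row is the pose to reach, as a shift and turn from the pose commanded when the call began, along the tool's axes at that moment; what a row does not reach only later rows make up. A row lasts 1/10 s, in which the tool goes at most 50 mm and 8.59 degrees, less where a joint would pass 70% of its speed; a pose out of reach is approached as far as the arm can. A call with a gripper value outside its range is refused whole. The fingers move at their own pace and stop on an object; the grip force is fixed at half the most. Time passes only in rows, so rows that repeat a pose let the fingers close. It gives the time, the measured TCP pose, the force and the opening at its end, in the units of the state.
- robot.get_state(): the state, without advancing time (a new reading comes with each control period).
- robot.grab_frame(name): name is "side" or "top" or "wrist"; returns a dict with "color" (420x560x3 uint8, blue, green, red), "fov_y" (degrees; the focal length in pixels is half the picture's height over the tangent of half this angle, whatever the lens; pixels are square), "cx", "cy" (the principal point, pixels), "pose" (4x4, takes a point from camera to world coordinates); the wrist camera has in their place "tool_from_camera" (4x4, takes a point from camera to tool coordinates, whose origin is the TCP and whose axes are the tool frame's). Camera axes: x right, y down, z forward; pixel columns grow to the right and rows downward; lengths in m; the calibration is good to about 2 mm. The wrist camera is an equidistant fisheye: a pixel r from the principal point sees the ray r / f radians off the axis. A picture is of the moment at which its call begins: read the wrist's pose just before it. There is no depth.
- robot.close_job(): hands the job in, once; it reports no verdict.
Trained networks look in the newest picture that a camera, given by its name, has taken for a name from the list of things; names that differ only in an ending like _2 or _b are one class to them, and where a whole thing is asked for, a point or a joint stands for the part that bears it (a point fixed in the world has none). Each returns a list of dicts, best first, with "p" (0 to 1); they miss things now and then, are a little off and sometimes report something else, mostly with a low value. They report only what shows in the picture. A call takes as long as a camera call. They do not tell look-alikes from the thing itself.
- robot.recognise(query, camera): "extent" ([left, top, right, bottom] in pixels, round what is visible of it).
- robot.outline_of(query, camera): "region" (420x560 bool, what is visible of it) and "extent" ([left, top, right, bottom] in pixels, round what is visible of it).
The state is a dict: "time_s": time; "joints": joint angles; "qd": joint speeds; "joint_torque": joint torques, N m; "tcp_pos": TCP position; "eef_rot": TCP orientation; "ft_force": force on the tool from outside, world axes, zero at the start; "wrist_torque": the same for the moment, N m; "opening": finger opening in m.
Only numpy, scipy, OpenCV 4.12 (cv2) and the standard library are available. Lean on these libraries where they do the work, as an engineer would, in place of code of your own. Each camera call takes 0.05 s, during which the arm holds its last target.

## Working session

There is one attempt and no reset: what is moved stays moved. The work goes in short steps, Python scripts to look and compute and a tool call to move; the robot and the scene stay as the last step left them, time stands still between calls to the robot, and variables do not carry over. Pictures are saved under pics/ and viewed, and the job is handed in when it is done.

Besides the shell and the picture viewer there is one more tool, called as a command line: name --argument value ..., lists and objects as JSON in quotes. play_rows: Moves the arm, as the interface text tells. Its arguments: {"type":"object","properties":{"deltas":{"type":"array","items":{"type":"array"}}},"required":["deltas"]}

```bash
mkdir -p pics; ls; python3 - <<'E'
from bench import robot
import cv2
s=robot.get_state(); print({k:(s[k]) for k in s})
for n in ["side","top","wrist"]:
    f=robot.grab_frame(n); cv2.imwrite(f"pics/{n}0.png",f["color"])
    print(n,f["fov_y"],f["cx"],f["cy"],f.get("pose",f.get("tool_from_camera")))
E
```

```text
pics
{'time_s': 0.0, 'joints': array([-1.27243683e+00,  3.53637788e-01,  1.63413864e+00, -2.18638467e-05,
        1.15519180e+00, -2.43437224e-03]), 'qd': array([-0.00093867,  0.00045668, -0.00061161, -0.00072951,  0.00068721,
        0.00043657]), 'joint_torque': array([-1.53029268e-04, -6.05248404e+01, -3.42074311e+01, -3.18413877e-04,
        8.97241174e-03, -1.90954921e-05]), 'tcp_pos': array([ 0.18501446, -0.59651471,  0.2475662 ]), 'eef_rot': array([ 8.05073399e-01, -5.93174804e-01, -5.58672511e-04, -4.01292080e-04]), 'ft_force': array([-0.43021927,  0.15257487, -0.17543149]), 'wrist_torque': array([ 0.01968049, -0.02134515, -0.00756905]), 'opening': 0.08550416049913873}
side 51.35437739404319 276.6831893317385 208.40174524603458 [[-0.87888144 -0.21182405  0.42743185  0.08584802]
 [-0.4767054   0.42354942 -0.77029725  0.79922732]
 [-0.01787103 -0.88075903 -0.47322739  0.5986345 ]
 [ 0.          0.          0.          1.        ]]
top 42.12383308855216 278.4248671524095 211.37655234065647 [[-9.30197097e-03 -9.84009795e-01  1.77871292e-01  3.10005212e-01]
 [-9.99955289e-01  9.45621875e-03  1.94343193e-05  1.59352673e-02]
 [-1.70111340e-03 -1.77863158e-01 -9.84053760e-01  1.48647802e+00]
 [ 0.00000000e+00  0.00000000e+00  0.00000000e+00  1.00000000e+00]]
wrist 65.70646984690485 285.3881966137515 210.8839777460747 [[ 9.99999991e-01 -1.34348073e-04 -1.37394507e-05 -1.26970862e-03]
 [ 1.31814093e-04  9.48850051e-01  3.15727040e-01 -8.16494962e-02]
 [-2.93806408e-05 -3.15727039e-01  9.48850060e-01 -1.25406845e-01]
 [ 0.00000000e+00  0.00000000e+00  0.00000000e+00  1.00000000e+00]]
```

View pics/top0.png

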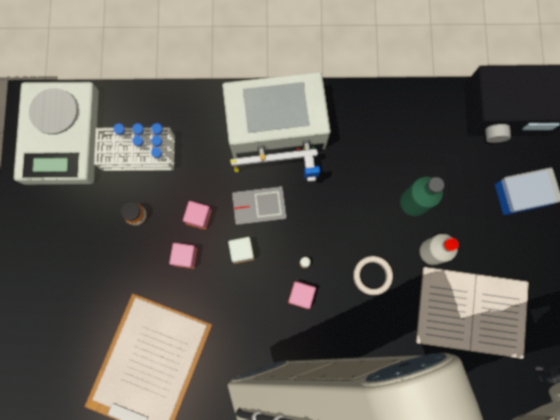

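View pics/side0.png

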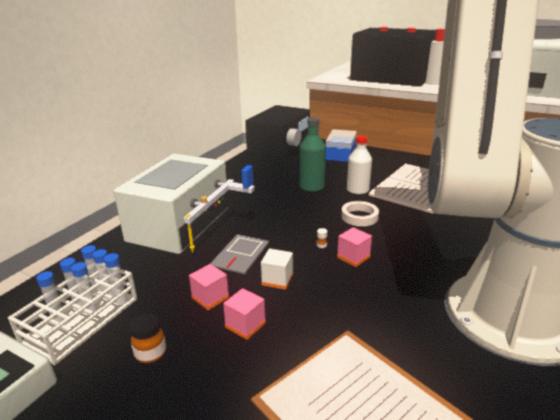

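```bash
python3 - <<'E'
from bench import robot
for c in ["top","side"]:
  for q in ["cup","drip_plate","rinse_station","pull_handle","red_line","pointer","nozzle_slide","tape_roll","vial","jar","flask","wash_bottle"]:
    print(c,q,[(round(d["p"],2),[round(float(v)) for v in d["extent"]]) for d in robot.recognise(q,c)[:4]])
E
```

```text
top cup [(0.95, [175, 246, 197, 266]), (0.9, [228, 239, 252, 265]), (0.88, [289, 284, 311, 311]), (0.69, [182, 203, 208, 227])]
top drip_plate [(0.63, [233, 190, 287, 226])]
top rinse_station [(0.83, [219, 72, 331, 183])]
top pull_handle [(0.95, [229, 144, 318, 181])]
top red_line []
top pointer [(0.81, [231, 142, 321, 183])]
top nozzle_slide [(0.63, [229, 147, 319, 184])]
top tape_roll [(0.72, [356, 258, 391, 297])]
top vial [(0.53, [301, 258, 310, 270])]
top jar [(0.69, [120, 204, 146, 225]), (0.23, [230, 188, 288, 227])]
top flask [(0.84, [402, 181, 446, 216])]
top wash_bottle [(0.66, [420, 232, 458, 260]), (0.37, [300, 259, 309, 268])]
side cup [(0.93, [188, 268, 228, 305]), (0.8, [261, 249, 294, 292]), (0.77, [224, 289, 268, 340]), (0.6, [336, 226, 375, 271])]
side drip_plate [(0.76, [211, 236, 270, 276])]
side rinse_station [(0.97, [115, 155, 254, 254])]
side pull_handle [(0.89, [183, 164, 251, 254]), (0.33, [346, 136, 369, 191])]
side red_line [(0.6, [211, 234, 267, 278])]
side pointer [(0.69, [184, 166, 255, 247])]
side nozzle_slide [(0.9, [182, 165, 254, 251])]
side tape_roll [(0.76, [342, 200, 380, 229]), (0.5, [182, 167, 257, 250])]
side vial [(0.43, [316, 228, 327, 247]), (0.37, [261, 251, 292, 291])]
side jar [(0.55, [130, 314, 165, 366])]
side flask [(0.65, [297, 116, 328, 190])]
side wash_bottle [(0.76, [347, 138, 370, 190])]
```

```bash
cat > h.py <<'E'
import numpy as np, cv2
from bench import robot
def f_of(fr): return 210/np.tan(np.radians(fr["fov_y"])/2)
def to_plane(fr,u,v,z):
    f=f_of(fr); P=fr["pose"]; d=P[:3,:3]@np.array([(u-fr["cx"])/f,(v-fr["cy"])/f,1.]); o=P[:3,3]
    return o+d*(z-o[2])/d[2]
def proj(fr,p):
    P=fr["pose"]; q=P[:3,:3].T@(np.array(p)-P[:3,3]); f=f_of(fr); return np.array([fr["cx"]+f*q[0]/q[2],fr["cy"]+f*q[1]/q[2]])
def crop(img,x0,y0,x1,y1,k,name):
    cv2.imwrite(name,cv2.resize(img[y0:y1,x0:x1],None,fx=k,fy=k,interpolation=cv2.INTER_CUBIC))
E
python3 - <<'E'
from h import *
t=robot.grab_frame("top"); s=robot.grab_frame("side")
crop(t["color"],160,130,330,280,4.5,"pics/tc.png")
crop(s["color"],170,150,330,300,5,"pics/sc.png")
for n,u,v,z in [("cup",240,250,.06),("plate",259,206,.008),("handle",312,171,.165),("vial",305,262,.045),("pinkA",197,215,.06),("pinkB",183,255,.06),("pinkC",302,295,.06),("tape",373,276,.025),("flask",437,186,.22),("jar",133,213,.07)]:
    print(n,to_plane(t,u,v,z).round(3))
E
```

```text
cup [0.466 0.118 0.06 ]
plate [0.593 0.069 0.008]
handle [ 0.65  -0.069  0.165]
vial [ 0.434 -0.053  0.045]
pinkA [0.56  0.232 0.06 ]
pinkB [0.454 0.267 0.06 ]
pinkC [ 0.347 -0.043  0.06 ]
tape [ 0.397 -0.234  0.025]
flask [ 0.597 -0.362  0.22 ]
jar [0.565 0.4   0.07 ]
```

View pics/tc.png

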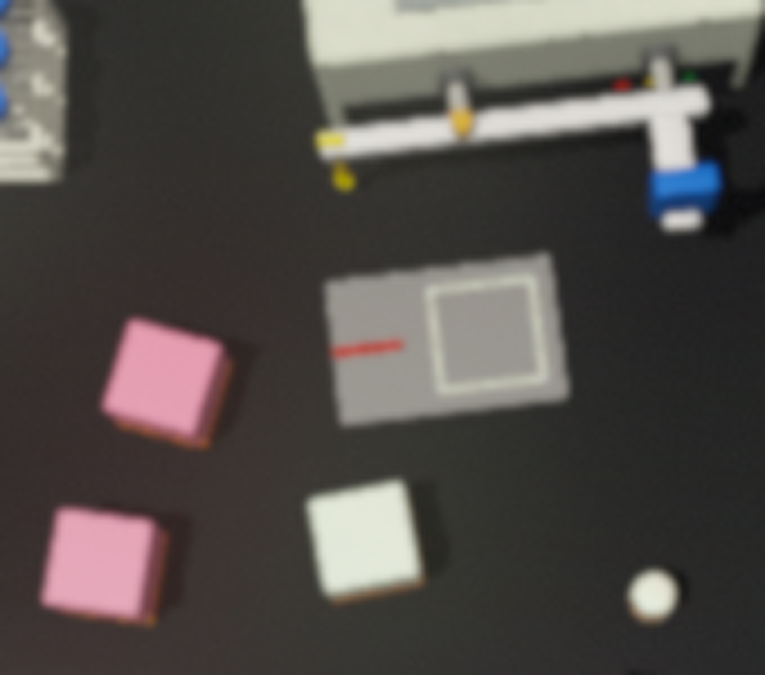

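View pics/sc.png

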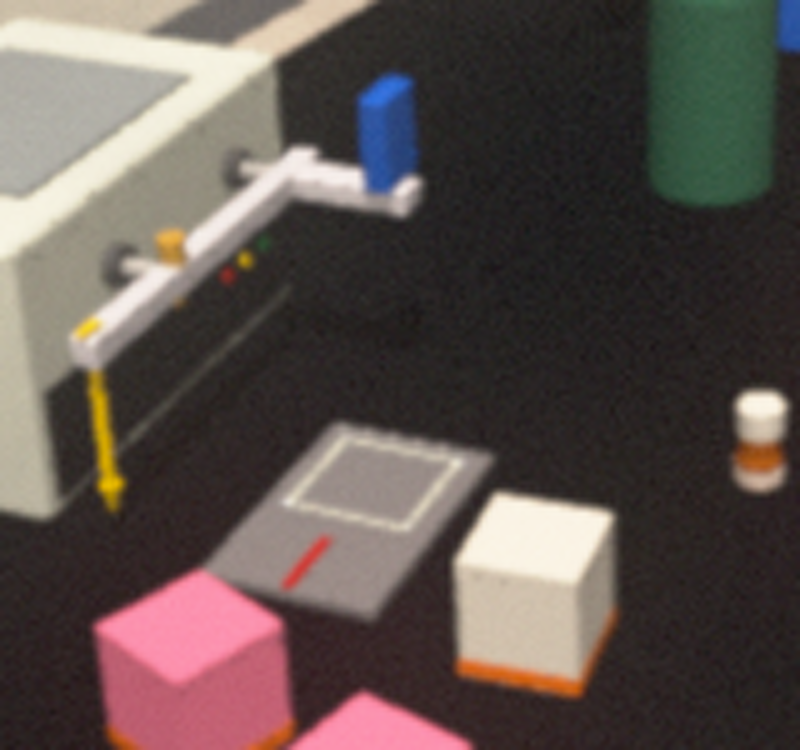

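```bash
cat >> h.py <<'E'
from scipy.spatial.transform import Rotation as R
import json
def log():
    s=robot.get_state(); open("log.jsonl","a").write(json.dumps([list(map(float,s["joints"])),list(map(float,s["tcp_pos"])),list(map(float,s["eef_rot"]))])+"\n"); return s
def frame(t,x):
    "rotation with tool z=t and tool x as close as possible to x"
    t=np.array(t,float);t/=np.linalg.norm(t);x=np.array(x,float);x=x-t*(x@t);x/=np.linalg.norm(x)
    return R.from_matrix(np.c_[x,np.cross(t,x),t])
def delta(p,Rt,s=None,p0=None,R0=None):
    s=s or robot.get_state(); R0=R0 or R.from_quat(s["eef_rot"]); p0=s["tcp_pos"] if p0 is None else p0
    d=R0.inv().apply(np.array(p)-p0)/.025; w=(R0.inv()*Rt).as_rotvec()/np.radians(8)
    return d.round(2).tolist(),w.round(2).tolist()
E
python3 - <<'E'
from h import *
s=log(); print(delta([.40,-.1,.33],frame([0,0,-1],[1,0,0])))
E
```

```text
([-16.44, -14.1, -3.27], [0.0, -0.0, -9.1])
```

play_rows --deltas '[[[-1, -0.8, -2], [0, 0, -0.7], -1], [[-16.4, -14.1, -3.3], [0, 0, -9.1], -1], [[-16.4, -14.1, -3.3], [0, 0, -9.1], -1], [[-16.4, -14.1, -3.3], [0, 0, -9.1], -1], [[-16.4, -14.1, -3.3], [0, 0, -9.1], -1], [[-16.4, -14.1, -3.3], [0, 0, -9.1], -1], [[-16.4, -14.1, -3.3], [0, 0, -9.1], -1], [[-16.4, -14.1, -3.3], [0, 0, -9.1], -1], [[-16.4, -14.1, -3.3], [0, 0, -9.1], -1], [[-16.4, -14.1, -3.3], [0, 0, -9.1], -1], [[-16.4, -14.1, -3.3], [0, 0, -9.1], -1], [[-16.4, -14.1, -3.3], [0, 0, -9.1], -1]]'

```text
time_s: 2.65
tcp_pos: [0.4016, -0.0974, 0.3315]
eef_rot: [1.0, 0.002, 0.001, -0.0]
ft_force: [-0.2, -0.8, -0.4]
opening: 0.0852
```

```bash
python3 - <<'E'
from h import *
s=log(); print(s["joints"])
print(delta([.45,.08,.30],frame([0.2,-.4,-1],[1,0.2,0])))
E
```

```text
[-2.42449738e-01 -7.31932581e-02  1.94706904e+00  1.32451705e-03
  1.26616588e+00 -2.46713219e-01]
([1.96, -7.09, 1.27], [-2.84, 1.03, -1.53])
```

play_rows --deltas '[[[2, -7, 1.3], [-2.8, 1, -1.5], -1], [[2, -7, 1.3], [-2.8, 1, -1.5], -1], [[2, -7, 1.3], [-2.8, 1, -1.5], -1], [[2, -7, 1.3], [-2.8, 1, -1.5], -1], [[2, -7, 1.3], [-2.8, 1, -1.5], -1], [[2, -7, 1.3], [-2.8, 1, -1.5], -1]]'

```text
time_s: 3.25
tcp_pos: [0.4507, 0.0784, 0.2974]
eef_rot: [0.973, 0.107, 0.07, 0.193]
ft_force: [-0.8, -0.7, 1.1]
opening: 0.0852
```

```bash
python3 - <<'E'
from h import *
s=log(); print(s["joints"],s["tcp_pos"])
f=robot.grab_frame("wrist"); cv2.imwrite("pics/w1.png",f["color"])
print([(d["p"],d["extent"]) for d in robot.recognise("cup","wrist")])
E
```

```text
[ 0.4594012   0.03282883  1.9845111  -0.45317652  1.16567466  0.43004347] [0.4507296  0.07843452 0.29739773]
[(0.95, [135.1, 128.0, 195.5, 198.2]), (0.91, [258.8, 29.4, 318.3, 90.9]), (0.86, [381.3, 0.0, 428.8, 17.6])]
```

View pics/w1.png

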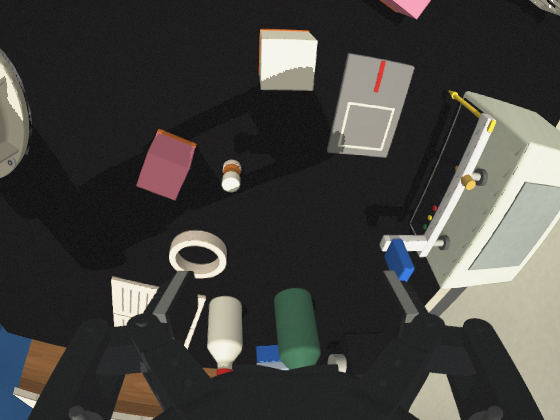

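```bash
cat > kin.py <<'E'
from h import *
def rotk(q): 
    return (R.from_euler("z",q[0])*R.from_euler("y",q[1]+q[2]),R.from_euler("z",q[0])*R.from_euler("y",q[1]+q[2])*R.from_euler("z",q[3])*R.from_euler("y",q[4])*R.from_euler("z",q[5]+np.pi))
def fk(q,P):
    a1,d1,L2,a3,L3,d6=P
    A,T=rotk(q); z1=R.from_euler("z",q[0])
    w=z1.apply([a1,0,d1])+(z1*R.from_euler("y",q[1])).apply([0,0,L2])+A.apply([a3,0,L3])
    return w+T.apply([0,0,d6]),T,w
def load(): return [json.loads(l) for l in open("log.jsonl")]
E
python3 - <<'E'
from kin import *
from scipy.optimize import least_squares
D=load()
for q,p,r in D: print(((rotk(q)[1].inv()*R.from_quat(r)).magnitude()))
f=lambda P: np.concatenate([fk(q,P)[0]-p for q,p,r in D]+[0.02*(np.array(P)-[0,.35,.45,0,.45,.25])])
o=least_squares(f,[0,.35,.45,0,.45,.25]); print(o.x.round(4)); print((o.fun[:-6]*1e3).round(2))
E
```

```text
2.7668984122665775e-16
3.6746928604589744e-16
4.858464662925528e-16
[0.002  0.2897 0.5672 0.0577 0.4919 0.322 ]
[-1.49 -0.27  0.2  -0.35 -1.46 -0.07  0.15  0.06 -0.11]
```

```bash
python3 - <<'E'
from kin import *
from scipy.optimize import least_squares
D=load()
import itertools
for free in [(1,2,4,5),(0,1,2,4,5),(1,2,3,4,5)]:
    def full(x): P=np.zeros(6); P[list(free)]=x; return P
    x0=np.array([0,.35,.45,0,.45,.25])[list(free)]
    o=least_squares(lambda x: np.concatenate([fk(q,full(x))[0]-p for q,p,r in D]),x0); print(free,o.x.round(4),np.abs(o.fun).max()*1e3)
E
```

```text
(1, 2, 4, 5) [0.2393 0.5567 0.4717 0.3223] 4.097029092927029
(0, 1, 2, 4, 5) [-0.0161  0.2452  0.5577  0.4889  0.3228] 3.715900687454976
(1, 2, 3, 4, 5) [0.2906 0.5682 0.0587 0.4944 0.3221] 1.4577897536817708
```

```bash
cat >> kin.py <<'E'
P0=[0.0,0.2906,0.5682,0.0587,0.4944,0.3221]
LO=np.array([-2.63,-.92,.06,-1.3,0,-3.02]);HI=np.array([2.63,2.1,2.66,4.44,2.69,3.02])
def ik(p,T,P=P0):
    a1,d1,L2,a3,L3,d6=P
    p=np.array(p,float); w=p-T.apply([0,0,d6]); q1=np.arctan2(w[1],w[0])
    r=np.hypot(w[0],w[1])-a1; z=w[2]-d1; Lf=np.hypot(a3,L3); be=np.arctan2(a3,L3)
    D=r*r+z*z; c=(D-L2**2-Lf**2)/(2*L2*Lf)
    if abs(c)>1: return None
    g=np.arccos(c); # angle between links, elbow up
    q3=g-be; th=np.arctan2(r,z); q2=th-np.arctan2(Lf*np.sin(g),L2+Lf*np.cos(g))
    A=R.from_euler("z",q1)*R.from_euler("y",q2+q3)
    M=(A.inv()*T*R.from_euler("z",-np.pi)).as_matrix()
    q5=np.arccos(np.clip(M[2,2],-1,1)); q4=np.arctan2(M[1,2],M[0,2]); q6=np.arctan2(M[2,1],-M[2,0])
    if q4<LO[3]: q4+=2*np.pi
    q=np.array([q1,q2,q3,q4,q5,q6]); return q
def ok(q): return q is not None and bool(np.all(q>=LO+.02) and np.all(q<=HI-.02))
E
python3 - <<'E'
from kin import *
for q,p,r in load():
    print(np.abs(ik(p,R.from_quat(r))-q).max().round(4))
# feasibility
def show(p,az_tilt,degs,xdirs):
    for xd in xdirs:
        out=[]
        for d in degs:
            a=np.radians(d); u=np.array([np.cos(np.radians(az_tilt)),np.sin(np.radians(az_tilt)),0])
            t=np.sin(a)*u+np.array([0,0,-np.cos(a)])
            # jaw axis perpendicular to u
            x=xd*np.array([-u[1],u[0],0])
            q=ik(p,frame(t,x)); out.append("--" if q is None else ("OK" if ok(q) else "x"+"".join(str(i+1) for i in range(6) if not LO[i]<q[i]<HI[i])))
        print(p,"tilt az",az_tilt,"x",xd,dict(zip(degs,out)))
for p in [(.466,.118,.04),(.45,.05,.04),(.593,.069,.045)]:
    for az in (0,12,90,102,45,-45): show(p,az,list(range(-75,90,15)),(1,-1))
E
```

```text
0.0024
0.0036
0.0005
(0.466, 0.118, 0.04) tilt az 0 x 1 {-75: 'OK', -60: 'OK', -45: 'OK', -30: 'OK', -15: 'OK', 0: 'OK', 15: 'OK', 30: 'OK', 45: 'OK', 60: 'OK', 75: 'OK'}
(0.466, 0.118, 0.04) tilt az 0 x -1 {-75: 'OK', -60: 'OK', -45: 'OK', -30: 'OK', -15: 'OK', 0: 'OK', 15: 'OK', 30: 'OK', 45: 'OK', 60: 'OK', 75: 'OK'}
(0.466, 0.118, 0.04) tilt az 12 x 1 {-75: 'OK', -60: 'OK', -45: 'OK', -30: 'OK', -15: 'OK', 0: 'OK', 15: 'OK', 30: 'OK', 45: 'OK', 60: 'OK', 75: 'OK'}
(0.466, 0.118, 0.04) tilt az 12 x -1 {-75: 'OK', -60: 'OK', -45: 'OK', -30: 'OK', -15: 'OK', 0: 'OK', 15: 'OK', 30: 'OK', 45: 'OK', 60: 'OK', 75: 'OK'}
(0.466, 0.118, 0.04) tilt az 90 x 1 {-75: 'OK', -60: 'OK', -45: 'OK', -30: 'OK', -15: 'OK', 0: 'OK', 15: 'OK', 30: 'OK', 45: 'OK', 60: 'OK', 75: 'OK'}
(0.466, 0.118, 0.04) tilt az 90 x -1 {-75: 'OK', -60: 'OK', -45: 'OK', -30: 'OK', -15: 'OK', 0: 'OK', 15: 'OK', 30: 'OK', 45: 'OK', 60: 'OK', 75: 'OK'}
(0.466, 0.118, 0.04) tilt az 102 x 1 {-75: 'OK', -60: 'OK', -45: 'OK', -30: 'OK', -15: 'OK', 0: 'x6', 15: 'OK', 30: 'OK', 45: 'OK', 60: 'OK', 75: 'OK'}
(0.466, 0.118, 0.04)
[... 3668 characters left out ...]
: 'OK', -30: 'OK', -15: 'OK', 0: 'OK', 15: 'OK', 30: 'OK', 45: 'OK', 60: 'OK', 75: 'OK'}
(0.593, 0.069, 0.045) tilt az 45 x 1 {-75: 'OK', -60: 'OK', -45: 'OK', -30: 'OK', -15: 'OK', 0: 'OK', 15: 'OK', 30: 'OK', 45: 'OK', 60: 'OK', 75: 'OK'}
(0.593, 0.069, 0.045) tilt az 45 x -1 {-75: 'OK', -60: 'OK', -45: 'OK', -30: 'OK', -15: 'OK', 0: 'OK', 15: 'OK', 30: 'OK', 45: 'OK', 60: 'OK', 75: 'OK'}
(0.593, 0.069, 0.045) tilt az -45 x 1 {-75: 'OK', -60: 'OK', -45: 'OK', -30: 'OK', -15: 'OK', 0: 'OK', 15: 'OK', 30: 'OK', 45: 'x4', 60: 'x4', 75: 'x4'}
(0.593, 0.069, 0.045) tilt az -45 x -1 {-75: 'OK', -60: 'OK', -45: 'OK', -30: 'OK', -15: 'OK', 0: 'OK', 15: 'OK', 30: 'OK', 45: 'x4', 60: 'x4', 75: 'x4'}
```

```bash
cat >> kin.py <<'E'
def tilt(az,deg,sgn=1):
    """tool leaning 'deg' from down towards azimuth az; jaw axis horizontal perpendicular; sgn picks x dir (1: x = az-90)"""
    a=np.radians(deg); u=np.array([np.cos(np.radians(az)),np.sin(np.radians(az)),0])
    return frame(np.sin(a)*u+np.array([0,0,-np.cos(a)]), sgn*np.array([u[1],-u[0],0]))
E
python3 - <<'E'
from kin import *
np.set_printoptions(precision=2,suppress=True)
for name,p,azs in [("grab",(.466,.118,.03),(101,11)),("air",(.47,.1,.12),(101,78,56,34)),("plate",(.593,.069,.04),(101,78,56,34,11))]:
  for az in azs:
    for d in (-45,-30,-15,0,30,45,60):
        q=ik(p,tilt(az,d)); print(name,az,d,q,ok(q))
E
```

```text
grab 101 -45 [ 0.68  0.7   1.96 -0.79  1.08  1.09] True
grab 101 -30 [ 0.57  0.59  2.02 -0.66  0.86  0.89] True
grab 101 -15 [ 0.42  0.5   2.07 -0.42  0.68  0.56] True
grab 101 0 [ 0.25  0.47  2.09 -0.    0.58  0.06] True
grab 101 30 [-0.08  0.57  2.06  0.73  0.81 -0.86] True
grab 101 45 [-0.2   0.69  2.01  0.87  1.02 -1.09] True
grab 101 60 [-0.29  0.83  1.94  0.94  1.24 -1.23] True
grab 11 -45 [0.23 0.85 1.57 0.03 1.51 1.6 ] True
grab 11 -30 [0.23 0.7  1.74 0.02 1.23 1.6 ] True
grab 11 -15 [0.24 0.57 1.91 0.02 0.92 1.61] True
grab 11 0 [0.25 0.47 2.09 0.   0.58 1.63] True
grab 11 30 [ 0.28  0.45  2.43  3.3   0.26 -1.65] True
grab 11 45 [ 0.3   0.63  2.56  3.24  0.83 -1.56] True
grab 11 60 [ 0.33  0.97  2.62  3.26  1.49 -1.51] True
air 101 -45 [ 0.65  0.53  1.97 -0.76  1.18  0.95] True
air 101 -30 [ 0.53  0.42  2.01 -0.6   1.    0.74] True
air 101 -15 [ 0.38  0.34  2.04 -0.35  0.85  0.43] True
air 101 0 [ 0.21  0.31  2.05 -0.    0.79  0.02] True
air 101 30 [-0.12  0.41  2.02  0.61  0.98 -0.72] True
air 101 45 [-0.24  0.53  1.99  0.78  1.16 -0.95] True
air 101 60 [-0.32  0.67  1.94  
[... 2347 characters left out ...]
0 [ 0.22  0.8   1.48 -0.19  1.36  1.28] True
plate 34 -15 [ 0.17  0.67  1.66 -0.12  1.05  1.22] True
plate 34 0 [0.12 0.57 1.83 0.   0.74 1.09] True
plate 34 30 [-0.05  0.52  2.14  1.41  0.31 -0.41] True
plate 34 45 [-0.14  0.6   2.25  2.13  0.6  -1.22] True
plate 34 60 [-0.24  0.77  2.3   2.28  1.   -1.51] True
plate 11 -45 [ 0.14  0.96  1.26 -0.04  1.7   1.53] True
plate 11 -30 [ 0.13  0.82  1.45 -0.03  1.4   1.52] True
plate 11 -15 [ 0.13  0.68  1.64 -0.02  1.08  1.52] True
plate 11 0 [ 0.12  0.57  1.83 -0.    0.74  1.49] True
plate 11 30 [ 0.09  0.5   2.19  2.49  0.09 -1.01] True
plate 11 45 [ 0.07  0.59  2.32  2.98  0.56 -1.52] True
plate 11 60 [ 0.05  0.79  2.4   3.    1.1  -1.58] True
```

```bash
python3 - <<'E'
from kin import *
t=robot.grab_frame("top"); s=robot.grab_frame("side")
def tc(u,v): return ((u+.5)/4.5+160-.5,(v+.5)/4.5+130-.5)
def sc(u,v): return ((u+.5)/5+170-.5,(v+.5)/5+150-.5)
def rep(n,c,fr,z):
    w=np.array([to_plane(fr,*x,z)[:2] for x in c]); e=[np.linalg.norm(w[i]-w[(i+1)%4]).round(3) for i in range(4)]
    a=[np.degrees(np.arctan2(*(w[(i+1)%4]-w[i])[::-1])).round(1) for i in range(4)]
    print(n,w.mean(0).round(4),e,a)
rep("cup top",[tc(*c) for c in [(307,498),(405,480),(422,578),(328,598)]],t,.06)
rep("outline top",[tc(*c) for c in [(426,287),(534,273),(549,383),(437,396)]],t,.008)
rep("plate top",[tc(*c) for c in [(324,281),(549,254),(569,399),(342,425)]],t,.008)
rep("cup side",[sc(*c) for c in [(495,492),(616,513),(582,582),(455,566)]],s,.06)
rep("outline side",[sc(*c) for c in [(344,431),(463,459),(405,529),(284,502)]],s,.008)
rep("plate side",[sc(*c) for c in [(338,422),(495,457),(375,619),(205,571)]],s,.008)
print("ptr",to_plane(t,*tc(344,186),.014),to_plane(s,*sc(113,511),.014))
for c in [(650,180),(718,163),(722,190),(652,205)]: print("h",to_plane(t,*tc(*c),.165).round(4))
for c in [(360,97),(390,76),(413,80),(385,104)]: print("hs",to_plane(s,*sc(*c),.165).round(4))
E
```

```text
cup top [0.4678 0.1156] [np.float64(0.058), np.float64(0.058), np.float64(0.056), np.float64(0.06)] [np.float64(-80.0), np.float64(-170.2), np.float64(101.5), np.float64(12.2)]
outline top [0.5984 0.0453] [np.float64(0.067), np.float64(0.069), np.float64(0.069), np.float64(0.068)] [np.float64(-83.0), np.float64(-172.9), np.float64(96.2), np.float64(5.6)]
plate top [0.5956 0.0702] [np.float64(0.14), np.float64(0.092), np.float64(0.139), np.float64(0.091)] [np.float64(-83.5), np.float64(-172.9), np.float64(96.1), np.float64(7.3)]
cup side [0.466  0.1172] [np.float64(0.056), np.float64(0.053), np.float64(0.055), np.float64(0.058)] [np.float64(-170.3), np.float64(101.2), np.float64(15.0), np.float64(-77.4)]
outline side [0.5985 0.0437] [np.float64(0.068), np.float64(0.066), np.float64(0.065), np.float64(0.069)] [np.float64(-176.1), np.float64(95.5), np.float64(6.2), np.float64(-82.1)]
plate side [0.5908 0.0729] [np.float64(0.089), np.float64(0.143), np.float64(0.09), np.float64(0.14)] [np.float64(-175.2), np.float64(97.3), np.float64(3.0), np.float64(-83.1)]
ptr [0.6915803 0.132754  0.014    ] [0.69051624 0.13199649 0.014     ]
h [ 0.6542 -0.049   0.165 ]
h [ 0.6636 -0.087   0.165 ]
h [ 0.6481 -0.0888  0.165 ]
h [ 0.6399 -0.0499  0.165 ]
hs [ 0.6574 -0.0521  0.165 ]
hs [ 0.6583 -0.0823  0.165 ]
hs [ 0.6448 -0.0829  0.165 ]
hs [ 0.6413 -0.05    0.165 ]
```

```bash
python3 - <<'E'
from kin import *
T=tilt(101.5,-30); t=T.apply([0,0,1]); g=np.array([.467,.1165,.031])+.002*t
print(g,delta(g-.12*t,T)); print(T.as_quat().round(3))
E
```

```text
[0.46719937 0.11552008 0.02926795] ([0.5, -6.2, 4.62], [-0.87, -0.7, -0.1])
[0.961 0.097 0.026 0.258]
```

play_rows --deltas '[[[0.5, -6.2, 4.62], [-0.87, -0.7, -0.1], -1], [[0.5, -6.2, 4.62], [-0.87, -0.7, -0.1], -1], [[0.5, -6.2, 4.62], [-0.87, -0.7, -0.1], -1], [[0.5, -6.2, 4.62], [-0.87, -0.7, -0.1], -1], [[0.5, -6.2, 4.62], [-0.87, -0.7, -0.1], -1], [[0.5, -6.2, 4.62], [-0.87, -0.7, -0.1], -1]]'

```text
time_s: 4.05
tcp_pos: [0.4555, 0.1737, 0.1331]
eef_rot: [0.961, 0.096, 0.026, 0.258]
ft_force: [1.2, -0.2, -0.2]
opening: 0.0852
```

```bash
python3 - <<'E'
from kin import *
s=log()
f=robot.grab_frame("wrist"); cv2.imwrite("pics/w2.png",f["color"])
T=tilt(101.5,-30); t=T.apply([0,0,1]); g=np.array([.467,.1165,.031])+.002*t
print(s["tcp_pos"],delta(g,T))
# project expected cup corners in wrist
Tc=f["tool_from_camera"]; R0=R.from_quat(s["eef_rot"])
F=f_of(f)
for sx in(-1,1):
  for sy in (-1,1):
    w=np.array([.467,.1165,.06])+R.from_euler("z",11.5,degrees=True).apply([.027*sx,.027*sy,0])
    c=Tc[:3,:3].T@(R0.inv().apply(w-s["tcp_pos"])-Tc[:3,3]); th=np.arctan2(np.hypot(c[0],c[1]),c[2]); k=F*th/np.hypot(c[0],c[1])
    print(sx,sy,f["cx"]+k*c[0],f["cy"]+k*c[1])
E
```

```text
[0.45547467 0.17370081 0.13314452] ([-0.03, -0.04, 4.82], [0.01, -0.0, -0.01])
-1 -1 251.54938787826697 260.89287990355496
-1 1 244.9299548692332 217.46076227592496
1 -1 318.78993899622725 260.83703363396023
1 1 325.17879090465897 217.38443692788468
```

View pics/w2.png

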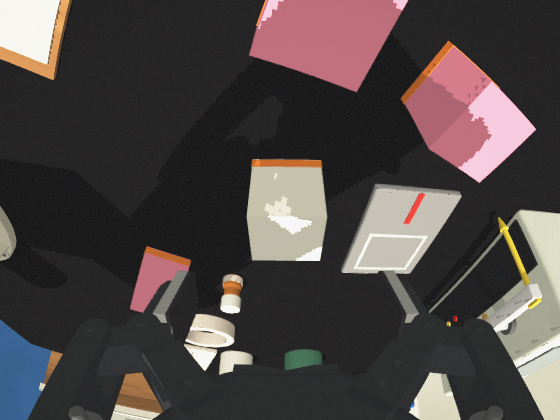

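play_rows --deltas '[[[0, 0, 2], [0, 0, 0], -1], [[0, 0, 3.5], [0, 0, 0], -1], [[0, 0, 4.8], [0, 0, 0], -1], [[0, 0, 4.8], [0, 0, 0], -1], [[0, 0, 4.8], [0, 0, 0], 1], [[0, 0, 4.8], [0, 0, 0], 1], [[0, 0, 4.8], [0, 0, 0], 1], [[0, 0, 4.8], [0, 0, 0], 1], [[0, 0, 4.8], [0, 0, 0], 1]]'

```text
time_s: 5.0
tcp_pos: [0.4688, 0.1172, 0.0314]
eef_rot: [0.961, 0.097, 0.028, 0.258]
ft_force: [0.5, -1.2, 6.4]
opening: 0.0531
```

```bash
python3 - <<'E'
from kin import *
from scipy.spatial.transform import Slerp
s=log(); np.set_printoptions(precision=2,suppress=True)
up=s["tcp_pos"]+[0,0,.10]; R0=R.from_quat(s["eef_rot"])
print(delta(up,R0))
tgt=np.array([.45,.10,.13]); T=tilt(56,60)
sl=Slerp([0,1],R.concatenate([R0,T]))
qs=[]
for k in np.linspace(0,1,11):
    q=ik(up+(tgt-up)*k,sl(k)); qs.append(q); print(q,ok(q),sl(k).apply([0,0,1]))
print("d",delta(tgt,T,p0=up,R0=R0))
E
```

```text
([0.02, 2.0, -3.46], [0.0, 0.0, 0.0])
[ 0.56  0.4   1.99 -0.58  1.03  0.74] True [ 0.1  -0.49 -0.87]
[ 0.49  0.34  2.03 -0.48  0.91  0.69] True [ 0.11 -0.35 -0.93]
[ 0.4   0.28  2.08 -0.35  0.78  0.6 ] True [ 0.12 -0.21 -0.97]
[ 0.31  0.24  2.13 -0.17  0.67  0.46] True [ 0.14 -0.06 -0.99]
[0.2  0.21 2.17 0.08 0.58 0.24] True [ 0.17  0.08 -0.98]
[ 0.09  0.2   2.22  0.42  0.52 -0.07] True [ 0.21  0.22 -0.95]
[-0.02  0.21  2.27  0.79  0.53 -0.43] True [ 0.26  0.35 -0.9 ]
[-0.13  0.24  2.32  1.12  0.6  -0.76] True [ 0.31  0.47 -0.83]
[-0.24  0.31  2.36  1.35  0.72 -1.01] True [ 0.37  0.57 -0.73]
[-0.34  0.39  2.39  1.52  0.87 -1.19] True [ 0.42  0.66 -0.62]
[-0.42  0.51  2.42  1.62  1.02 -1.33] True [ 0.48  0.72 -0.5 ]
d ([-0.87, 0.43, 0.31], [10.59, 1.6, 6.09])
```

play_rows --deltas '[[[0, 1, -1.73], [0, 0, 0], 1], [[0, 2, -3.46], [0, 0, 0], 1], [[0, 2, -3.46], [0, 0, 0], 1], [[0, 2, -3.46], [0, 0, 0], 1]]'

```text
time_s: 5.4
tcp_pos: [0.4684, 0.1175, 0.1314]
eef_rot: [0.961, 0.097, 0.029, 0.256]
ft_force: [0.3, -0.0, -0.5]
opening: 0.0533
```

play_rows --deltas '[[[-0.1, 0, 0], [0.9, 0.13, 0.5], 1], [[-0.87, 0.43, 0.31], [10.6, 1.6, 6.1], 1], [[-0.87, 0.43, 0.31], [10.6, 1.6, 6.1], 1], [[-0.87, 0.43, 0.31], [10.6, 1.6, 6.1], 1], [[-0.87, 0.43, 0.31], [10.6, 1.6, 6.1], 1], [[-0.87, 0.43, 0.31], [10.6, 1.6, 6.1], 1], [[-0.87, 0.43, 0.31], [10.6, 1.6, 6.1], 1], [[-0.87, 0.43, 0.31], [10.6, 1.6, 6.1], 1], [[-0.87, 0.43, 0.31], [10.6, 1.6, 6.1], 1], [[-0.87, 0.43, 0.31], [10.6, 1.6, 6.1], 1], [[-0.87, 0.43, 0.31], [10.6, 1.6, 6.1], 1], [[-0.87, 0.43, 0.31], [10.6, 1.6, 6.1], 1]]'

```text
time_s: 6.6
tcp_pos: [0.4494, 0.0983, 0.1282]
eef_rot: [0.853, -0.239, 0.141, -0.443]
ft_force: [-0.0, 0.5, -1.8]
opening: 0.0533
```

play_rows --deltas '[[[0, 0, 0], [0, 0, 0], 1], [[0, 0, 0], [0, 0, 0], 1]]'

```text
time_s: 6.8
tcp_pos: [0.4479, 0.0988, 0.1264]
eef_rot: [0.855, -0.238, 0.137, -0.44]
ft_force: [0.5, -0.5, 0.1]
opening: 0.0535
```

```bash
python3 - <<'E'
from kin import *
s=log(); T=tilt(56,60)
print(s["tcp_pos"],delta([.45,.1,.13],T),s["opening"],s["joints"])
f=robot.grab_frame("side"); cv2.imwrite("pics/s3.png",f["color"])
f=robot.grab_frame("wrist"); cv2.imwrite("pics/w3.png",f["color"])
E
```

```text
[0.44786189 0.0988299  0.12642712] ([0.05, -0.16, -0.01], [0.63, 0.13, 0.29]) 0.05349389344671316 [-0.39570276  0.45238096  2.41064366  1.54742319  0.93674992 -1.25829265]
```

View pics/s3.png

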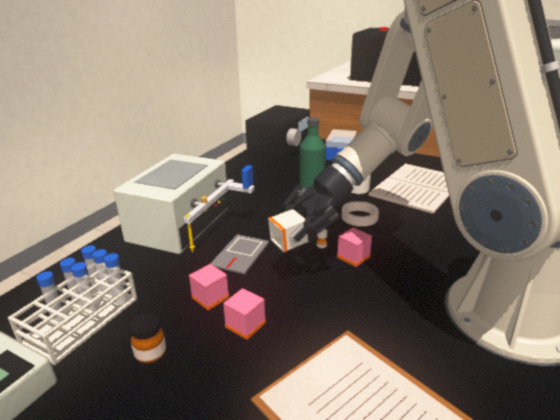

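View pics/w3.png

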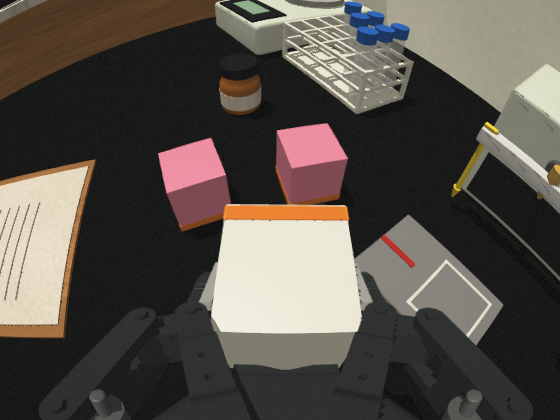

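```bash
python3 - <<'E'
from kin import *
T=tilt(56,60)
print(delta([.45,.1,.055],T),delta([.45,.1,.030],T))
E
```

```text
([-0.06, 2.36, 1.71], [0.62, 0.12, 0.33]) ([-0.09, 3.18, 2.29], [0.62, 0.12, 0.33])
```

play_rows --deltas '[[[-0.06, 1.2, 0.9], [0.62, 0.12, 0.33], 1], [[-0.06, 2.4, 1.7], [0.62, 0.12, 0.33], 1], [[-0.06, 2.4, 1.7], [0.62, 0.12, 0.33], 1], [[-0.08, 2.8, 2], [0.62, 0.12, 0.33], 1], [[-0.09, 3.2, 2.3], [0.62, 0.12, 0.33], 1], [[-0.09, 3.2, 2.3], [0.62, 0.12, 0.33], 1]]'

```text
time_s: 7.5
tcp_pos: [0.4508, 0.1004, 0.0311]
eef_rot: [0.828, -0.253, 0.147, -0.479]
ft_force: [-0.2, -0.3, -0.5]
opening: 0.0536
```

```bash
python3 - <<'E'
from kin import *
T=tilt(56,60); s=log()
print(s["tcp_pos"],s["ft_force"],delta([.45,.1,.029],T))
E
```

```text
[0.45084419 0.10038376 0.03114161] [-0.2293089  -0.32186557 -0.50239277] ([-0.02, 0.09, 0.02], [-0.01, 0.0, 0.01])
```

Down 3 mm more, then release and retreat along the tool axis.

play_rows --deltas '[[[0, 0.12, 0.05], [0, 0, 0], 1], [[0, 0.12, 0.05], [0, 0, 0], 1], [[0, 0.12, 0.05], [0, 0, 0], -1], [[0, 0.12, 0.05], [0, 0, 0], -1], [[0, 0.12, 0.05], [0, 0, 0], -1], [[0, 0.12, 0.05], [0, 0, 0], -1], [[0, 0.12, 0.05], [0, 0, 0], -1], [[0, 0, -1.2], [0, 0, 0], -1], [[0, 0, -2.5], [0, 0, 0], -1], [[0, 0, -4.5], [0, 0, 0], -1], [[0, 0, -4.5], [0, 0, 0], -1]]'

```text
time_s: 8.6
tcp_pos: [0.3945, 0.0146, 0.0866]
eef_rot: [0.827, -0.256, 0.149, -0.478]
ft_force: [0.9, 0.4, -0.1]
opening: 0.0854
```

```bash
python3 - <<'E'
from kin import *
s=log()
print(s["tcp_pos"],s["ft_force"])
f=robot.grab_frame("wrist"); cv2.imwrite("pics/w4.png",f["color"])
f=robot.grab_frame("side"); crop(f["color"],170,150,330,300,5,"pics/s4.png")
f=robot.grab_frame("top"); crop(f["color"],160,130,330,280,4.5,"pics/t4.png")
E
```

```text
[0.39451965 0.01457391 0.08656943] [ 0.94275464  0.36891518 -0.12954716]
```

View pics/w4.png

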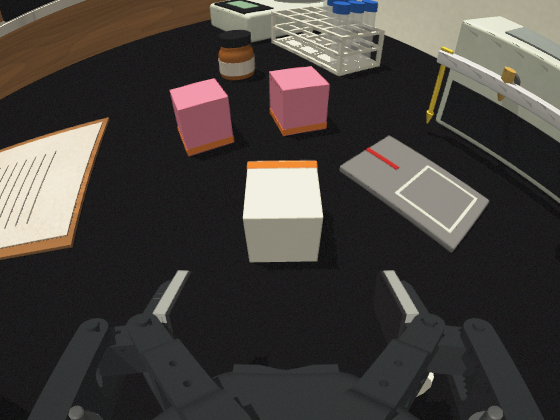

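View pics/t4.png

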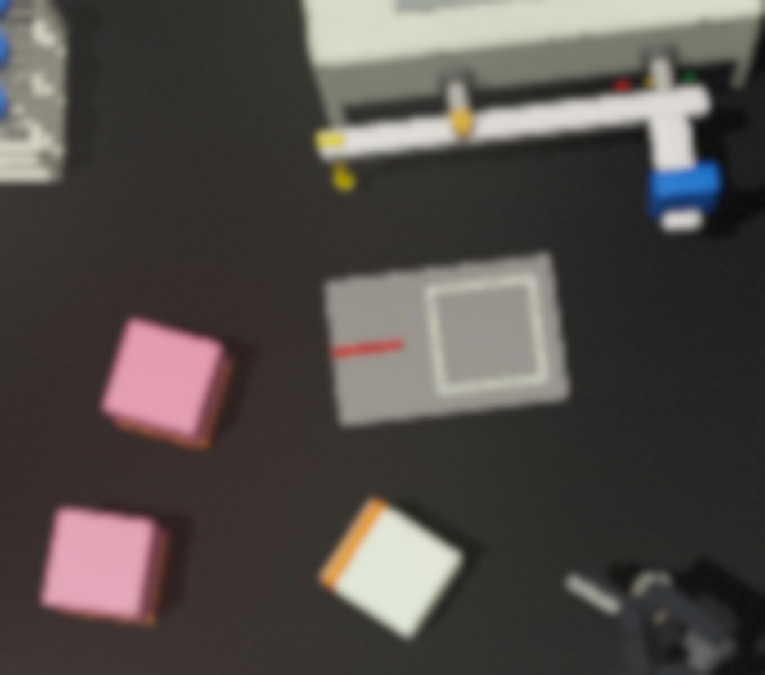

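```bash
python3 - <<'E'
from kin import *
t=robot.grab_frame("top")
def tc(u,v): return ((u+.5)/4.5+160-.5,(v+.5)/4.5+130-.5)
w=np.array([to_plane(t,*tc(*c),.054)[:2] for c in [(378,499),(463,555),(408,638),(320,578)]]); m=w.mean(0)
d=(w[0]+w[3])/2-(w[1]+w[2])/2; print(m,np.linalg.norm(d),np.degrees(np.arctan2(d[1],d[0])),np.linalg.norm(w[0]-w[3]))
# wrist check
s=robot.get_state(); f=robot.grab_frame("wrist"); Tc=f["tool_from_camera"]; R0=R.from_quat(s["eef_rot"]); F=f_of(f)
for az in (56,):
 for M in (m,[.451,.101]):
  for sx in(-1,1):
   for sy in (-1,1):
    p=np.r_[M,.054]+R.from_euler("z",az,degrees=True).apply([.03*sx,.027*sy,0])
    c=Tc[:3,:3].T@(R0.inv().apply(p-s["tcp_pos"])-Tc[:3,3]); th=np.arctan2(np.hypot(c[0],c[1]),c[2]); k=F*th/np.hypot(c[0],c[1])
    print(M,sx,sy,f["cx"]+k*c[0],f["cy"]+k*c[1])
up=s["tcp_pos"]+[0,0,.1]; print(delta(up,R0))
T=tilt(56,-30); tt=T.apply([0,0,1]); 
for M in ([.451,.102,.029],):
    g=np.array(M)+.002*tt; print(g,delta(g-.12*tt,T,p0=up,R0=R0))
E
```

```text
[0.4512741  0.10033469] 0.06121729566440229 55.76865416161115 0.05718999819068357
[0.4512741  0.10033469] -1 -1 329.26852199444915 222.8849127282134
[0.4512741  0.10033469] -1 1 247.17233833836153 223.11855640324978
[0.4512741  0.10033469] 1 -1 322.0047399330281 163.90954054628654
[0.4512741  0.10033469] 1 1 253.22259799898387 164.04137717686038
[0.451, 0.101] -1 -1 328.3161468258512 222.42459685419516
[0.451, 0.101] -1 1 246.31482185026545 222.65179255058786
[0.451, 0.101] 1 -1 321.2062464342898 163.5785449644457
[0.451, 0.101] 1 1 252.50038956536756 163.72545271184924
([0.0, -3.47, -2.01], [-0.0, 0.01, 0.0])
[0.45044081 0.10117096 0.02726795] ([-0.01, -1.29, 6.57], [-11.27, 0.01, -0.02])
```

play_rows --deltas '[[[0, -1.7, -1], [0, 0, 0], -1], [[0, -3.5, -2], [0, 0, 0], -1], [[0, -3.5, -2], [0, 0, 0], -1], [[0, -3.5, -2], [0, 0, 0], -1]]'

```text
time_s: 9.25
tcp_pos: [0.396, 0.0203, 0.1868]
eef_rot: [0.828, -0.252, 0.147, -0.479]
ft_force: [0.2, 0.7, -0.5]
opening: 0.0856
```

play_rows --deltas '[[[0, -0.3, 0.6], [-1, 0, 0], -1], [[0, -1.3, 6.5], [-11.3, 0, 0], -1], [[0, -1.3, 6.5], [-11.3, 0, 0], -1], [[0, -1.3, 6.5], [-11.3, 0, 0], -1], [[0, -1.3, 6.5], [-11.3, 0, 0], -1], [[0, -1.3, 6.5], [-11.3, 0, 0], -1], [[0, -1.3, 6.5], [-11.3, 0, 0], -1], [[0, -1.3, 6.5], [-11.3, 0, 0], -1], [[0, -1.3, 6.5], [-11.3, 0, 0], -1], [[0, -1.3, 6.5], [-11.3, 0, 0], -1], [[0, -1.3, 6.5], [-11.3, 0, 0], -1], [[0, -1.3, 6.5], [-11.3, 0, 0], -1]]'

```text
time_s: 10.45
tcp_pos: [0.4827, 0.1505, 0.131]
eef_rot: [0.944, -0.286, -0.057, 0.153]
ft_force: [-0.1, 0.3, 0.1]
opening: 0.0852
```

play_rows --deltas '[[[0, 0, 0], [0, 0, 0], -1]]'

```text
time_s: 10.55
tcp_pos: [0.4829, 0.1524, 0.1291]
eef_rot: [0.945, -0.284, -0.058, 0.152]
ft_force: [0.9, 0.8, -1.2]
opening: 0.0855
```

```bash
python3 - <<'E'
from kin import *
s=log(); f=robot.grab_frame("wrist"); cv2.imwrite("pics/w5.png",f["color"])
T=tilt(56,-30); tt=T.apply([0,0,1]); g=np.array([.450,.1015,.029])+.002*tt
print(s["tcp_pos"],s["joints"],delta(g,T),delta(g-.1*tt,T))
Tc=f["tool_from_camera"]; R0=R.from_quat(s["eef_rot"]); F=f_of(f)
for sx in(-1,1):
   for sy in (-1,1):
    p=np.array([.45,.1015,.054])+R.from_euler("z",56,degrees=True).apply([.03*sx,.027*sy,0])
    c=Tc[:3,:3].T@(R0.inv().apply(p-s["tcp_pos"])-Tc[:3,3]); th=np.arctan2(np.hypot(c[0],c[1]),c[2]); k=F*th/np.hypot(c[0],c[1])
    print(sx,sy,f["cx"]+k*c[0],f["cy"]+k*c[1])
E
```

```text
[0.48293882 0.15240064 0.12911674] [ 0.40395176  0.46699332  1.80560657 -0.17205226  1.1629161   1.08053738] ([0.14, 1.01, 4.64], [-1.44, 0.15, 0.1]) ([0.06, 0.21, 0.72], [-1.44, 0.15, 0.1])
-1 -1 322.3229192861544 291.3381031353816
-1 1 256.3668766473832 290.13470818079907
1 -1 329.4538014192554 236.90791599765228
1 1 251.49057897497516 235.53836475940713
```

View pics/w5.png

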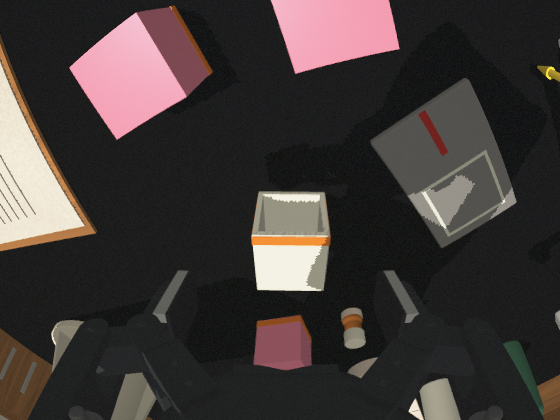

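play_rows --deltas '[[[0.06, 0.2, 0.7], [-1.44, 0.15, 0.1], -1], [[0.06, 0.2, 0.7], [-1.44, 0.15, 0.1], -1], [[0.06, 0.2, 0.7], [-1.44, 0.15, 0.1], -1], [[0.1, 0.55, 2.5], [-1.44, 0.15, 0.1], -1], [[0.14, 0.85, 3.9], [-1.44, 0.15, 0.1], -1], [[0.14, 1, 4.64], [-1.44, 0.15, 0.1], -1], [[0.14, 1, 4.64], [-1.44, 0.15, 0.1], -1], [[0.14, 1, 4.64], [-1.44, 0.15, 0.1], -1]]'

```text
time_s: 11.4
tcp_pos: [0.4511, 0.0985, 0.0313]
eef_rot: [0.923, -0.286, -0.074, 0.246]
ft_force: [0.7, 0.3, -0.2]
opening: 0.0856
```

```bash
python3 - <<'E'
from kin import *
s=log(); 
T=tilt(56,-30); tt=T.apply([0,0,1]); g=np.array([.450,.1015,.029])+.002*tt
print(s["tcp_pos"],s["ft_force"],delta(g,T))
E
```

```text
[0.45105042 0.09852039 0.03126444] [ 0.74250596  0.25453647 -0.15431063] ([-0.1, -0.11, 0.12], [-0.04, -0.01, -0.06])
```

play_rows --deltas '[[[-0.1, -0.1, 0.1], [0, 0, 0], -1], [[-0.1, -0.1, 0.1], [0, 0, 0], 1], [[-0.1, -0.1, 0.1], [0, 0, 0], 1], [[-0.1, -0.1, 0.1], [0, 0, 0], 1], [[-0.1, -0.1, 0.1], [0, 0, 0], 1], [[-0.1, -0.1, 0.1], [0, 0, 0], 1]]'

```text
time_s: 12.0
tcp_pos: [0.4504, 0.1012, 0.0282]
eef_rot: [0.923, -0.286, -0.073, 0.246]
ft_force: [0.8, 0.2, 6.1]
opening: 0.0535
```

```bash
python3 - <<'E'
from kin import *
s=log(); R0=R.from_quat(s["eef_rot"]); print(s["tcp_pos"],s["opening"])
up=s["tcp_pos"]+[0,0,.11]; print(delta(up,R0)); T=tilt(56,60)
tgt=np.array([.46,.06,.15]); print(delta(tgt,T,p0=up,R0=R0))
E
```

```text
[0.45038102 0.10121902 0.02822268] 0.05347611757076259
([0.03, 2.18, -3.82], [0.0, 0.0, 0.0])
([1.25, 1.22, 0.17], [11.22, -0.06, -0.03])
```

play_rows --deltas '[[[0, 1.1, -1.9], [0, 0, 0], 1], [[0, 2.2, -3.8], [0, 0, 0], 1], [[0, 2.2, -3.8], [0, 0, 0], 1], [[0, 2.2, -3.8], [0, 0, 0], 1]]'

```text
time_s: 12.4
tcp_pos: [0.45, 0.1014, 0.1388]
eef_rot: [0.923, -0.286, -0.072, 0.245]
ft_force: [0.3, -0.8, -0.7]
opening: 0.0532
```

play_rows --deltas '[[[0.2, 0.2, 0], [1, 0, 0], 1], [[1.25, 1.22, 0.17], [11.2, 0, 0], 1], [[1.25, 1.22, 0.17], [11.2, 0, 0], 1], [[1.25, 1.22, 0.17], [11.2, 0, 0], 1], [[1.25, 1.22, 0.17], [11.2, 0, 0], 1], [[1.25, 1.22, 0.17], [11.2, 0, 0], 1], [[1.25, 1.22, 0.17], [11.2, 0, 0], 1], [[1.25, 1.22, 0.17], [11.2, 0, 0], 1], [[1.25, 1.22, 0.17], [11.2, 0, 0], 1], [[1.25, 1.22, 0.17], [11.2, 0, 0], 1], [[1.25, 1.22, 0.17], [11.2, 0, 0], 1], [[1.25, 1.22, 0.17], [11.2, 0, 0], 1]]'

```text
time_s: 13.6
tcp_pos: [0.4582, 0.0595, 0.1483]
eef_rot: [0.846, -0.259, 0.136, -0.445]
ft_force: [-1.5, 0.7, -1.3]
opening: 0.0534
```

```bash
python3 - <<'E'
from kin import *
s=log(); T=tilt(56,60); print(s["tcp_pos"],s["opening"])
print(delta([.598,.045,.11],T))
f=robot.grab_frame("side"); cv2.imwrite("pics/s6.png",f["color"])
E
```

```text
[0.45818305 0.05946613 0.14825776] 0.05338442102285019
([4.96, -0.24, 3.05], [0.56, -0.0, -0.01])
```

View pics/s6.png

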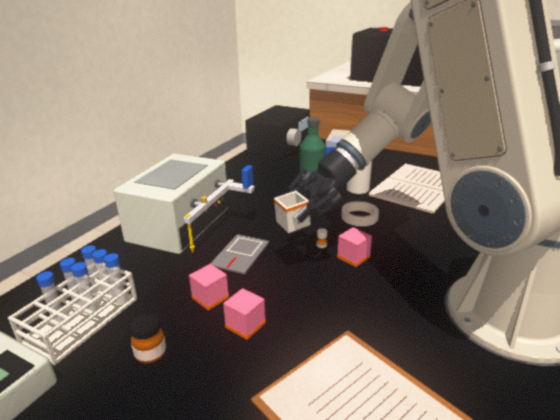

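play_rows --deltas '[[[1.7, -0.1, 1], [0.5, 0, 0], 1], [[3.3, -0.2, 2], [0.56, 0, 0], 1], [[4.96, -0.24, 3.05], [0.56, 0, 0], 1], [[4.96, -0.24, 3.05], [0.56, 0, 0], 1], [[4.96, -0.24, 3.05], [0.56, 0, 0], 1], [[4.96, -0.24, 3.05], [0.56, 0, 0], 1]]'

```text
time_s: 14.25
tcp_pos: [0.5961, 0.0466, 0.109]
eef_rot: [0.829, -0.254, 0.143, -0.477]
ft_force: [-0.6, -0.0, 0.3]
opening: 0.0537
```

```bash
python3 - <<'E'
from kin import *
s=log(); T=tilt(56,60); print(s["tcp_pos"],s["opening"])
print(delta([.598,.045,.06],T),delta([.598,.045,.041],T))
f=robot.grab_frame("wrist"); cv2.imwrite("pics/w7.png",f["color"])
E
```

```text
[0.59613829 0.04659369 0.10901745] 0.053708174031078824
([0.11, 1.7, 0.98], [0.04, 0.03, -0.03]) ([0.11, 2.35, 1.36], [0.04, 0.03, -0.03])
```

View pics/w7.png

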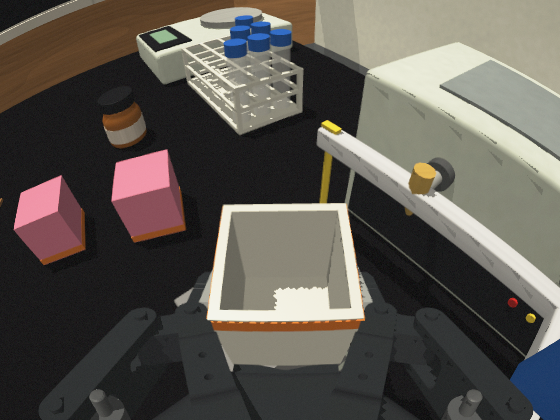

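play_rows --deltas '[[[0.1, 0.85, 0.5], [0, 0, 0], 1], [[0.1, 1.7, 1], [0, 0, 0], 1], [[0.1, 2.1, 1.2], [0, 0, 0], 1], [[0.1, 2.35, 1.36], [0, 0, 0], 1], [[0.1, 2.35, 1.36], [0, 0, 0], 1]]'

```text
time_s: 14.8
tcp_pos: [0.5992, 0.0444, 0.0417]
eef_rot: [0.829, -0.254, 0.144, -0.477]
ft_force: [0.5, -0.8, -0.8]
opening: 0.0534
```

```bash
python3 - <<'E'
from kin import *
s=log(); T=tilt(56,60); print(s["tcp_pos"],s["ft_force"])
print(delta([.598,.045,.0385],T))
f=robot.grab_frame("side"); crop(f["color"],170,150,330,300,5,"pics/s8.png")
E
```

```text
[0.59916421 0.04442535 0.04171062] [ 0.50156486 -0.77064249 -0.841543  ]
([-0.05, 0.11, 0.06], [0.03, 0.02, -0.02])
```

View pics/s8.png

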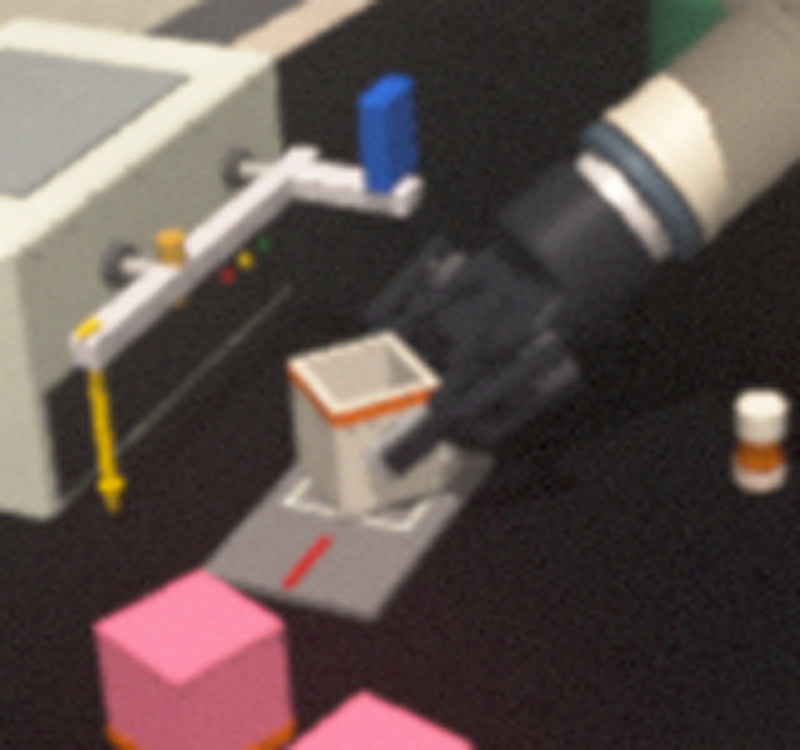

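Cup is over the outline, mouth-up. Lower in small steps until it touches.

play_rows --deltas '[[[-0.03, 0.1, 0.06], [0, 0, 0], 1], [[-0.03, 0.1, 0.06], [0, 0, 0], 1], [[-0.03, 0.1, 0.06], [0, 0, 0], 1]]'

```text
time_s: 15.15
tcp_pos: [0.5992, 0.0447, 0.0396]
eef_rot: [0.829, -0.253, 0.145, -0.477]
ft_force: [-0.3, -0.4, -0.4]
opening: 0.0533
```

play_rows --deltas '[[[0, 0.05, 0.03], [0, 0, 0], 1], [[0, 0.05, 0.03], [0, 0, 0], 1]]'

```text
time_s: 15.35
tcp_pos: [0.5995, 0.0449, 0.0388]
eef_rot: [0.828, -0.253, 0.145, -0.478]
ft_force: [-0.6, -1.2, 4.5]
opening: 0.0536
```

play_rows --deltas '[[[0, 0, 0], [0, 0, 0], -1], [[0, 0, 0], [0, 0, 0], -1], [[0, 0, 0], [0, 0, 0], -1], [[0, 0, 0], [0, 0, 0], -1], [[0, 0, 0], [0, 0, 0], -1]]'

```text
time_s: 15.85
tcp_pos: [0.5991, 0.0448, 0.0376]
eef_rot: [0.829, -0.253, 0.144, -0.477]
ft_force: [0.1, 0.6, -0.6]
opening: 0.0855
```

play_rows --deltas '[[[0, 0, -1], [0, 0, 0], -1], [[0, 0, -2.2], [0, 0, 0], -1], [[0, 0, -3.8], [0, 0, 0], -1], [[0, 0, -5], [0, 0, 0], -1], [[0, 0, -5], [0, 0, 0], -1]]'

```text
time_s: 16.35
tcp_pos: [0.5389, -0.0476, 0.102]
eef_rot: [0.829, -0.254, 0.146, -0.477]
ft_force: [-0.1, -0.3, 0.6]
opening: 0.0855
```

```bash
python3 - <<'E'
from kin import *
s=log(); print(s["tcp_pos"],s["ft_force"])
f=robot.grab_frame("side"); crop(f["color"],170,150,330,300,5,"pics/s9.png")
f=robot.grab_frame("top"); crop(f["color"],160,130,330,280,4.5,"pics/t9.png")
E
```

```text
[ 0.53885123 -0.04762481  0.10202886] [-0.11142016 -0.2551632   0.57938427]
```

View pics/s9.png

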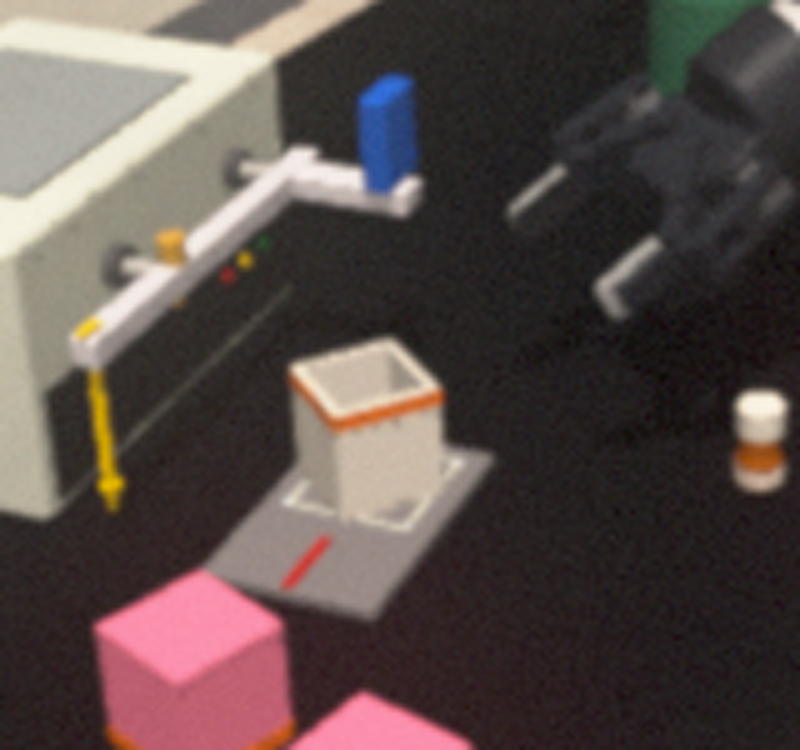

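View pics/t9.png

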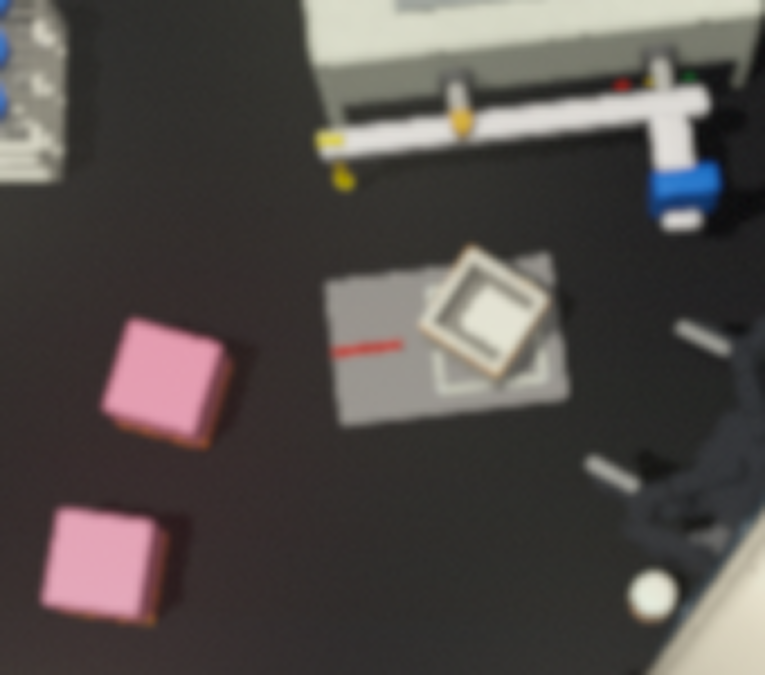

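```bash
python3 - <<'E'
from kin import *
s=robot.get_state(); t=robot.grab_frame("top"); f=robot.grab_frame("side")
def tc(u,v): return ((u+.5)/4.5+160-.5,(v+.5)/4.5+130-.5)
def sc(u,v): return ((u+.5)/5+170-.5,(v+.5)/5+150-.5)
m=np.mean([to_plane(t,*tc(*c),.068) for c in [(472,247),(550,300),(498,380),(420,323)]],0)
m2=np.mean([to_plane(f,*sc(*c),.068) for c in [(290,368),(391,338),(443,392),(342,423)]],0)
ax=np.array([np.cos(np.radians(6.7)),np.sin(np.radians(6.7))]); ay=np.array([-ax[1],ax[0]])
for q in (m,m2): d=q[:2]-[.598,.0445]; print(q.round(4),d@ax,d@ay)
R0=R.from_quat(s["eef_rot"]); up=s["tcp_pos"]+[-.03,-.02,.12]; print(delta(up,R0))
T=frame([0,0,-1],[ax[0],ax[1],0]); print(ik([.6515,-.0685,.14],T))
print(delta([.6515,-.0685,.25],T,p0=up,R0=R0))
E
```

```text
[0.6    0.0449 0.068 ] 0.0020543245456145116 0.00021064307654463526
[0.5964 0.0479 0.068 ] -0.0012196613373336583 0.0036067318274304178
([-0.53, -3.48, -3.61], [-0.0, 0.02, -0.0])
[-1.04757087e-01  5.10032571e-01  1.65220130e+00  1.67174060e-17
  9.79358778e-01 -2.21694147e-01]
([4.78, -2.57, 2.08], [-7.15, -2.64, -4.61])
```

play_rows --deltas '[[[-0.2, -1.5, -1.6], [0, 0, 0], -1], [[-0.5, -3.5, -3.6], [0, 0, 0], -1], [[-0.5, -3.5, -3.6], [0, 0, 0], -1], [[-0.5, -3.5, -3.6], [0, 0, 0], -1], [[-0.5, -3.5, -3.6], [0, 0, 0], -1]]'

```text
time_s: 17.05
tcp_pos: [0.5101, -0.0655, 0.2212]
eef_rot: [0.829, -0.253, 0.144, -0.477]
ft_force: [-0.9, -0.7, 0.3]
opening: 0.0858
```

play_rows --deltas '[[[0.5, -0.3, 0.2], [-0.8, -0.3, -0.5], -1], [[4.8, -2.6, 1.7], [-7.15, -2.64, -4.6], -1], [[4.8, -2.6, 1.7], [-7.15, -2.64, -4.6], -1], [[4.8, -2.6, 1.7], [-7.15, -2.64, -4.6], -1], [[4.8, -2.6, 1.7], [-7.15, -2.64, -4.6], -1], [[4.8, -2.6, 1.7], [-7.15, -2.64, -4.6], -1], [[4.8, -2.6, 1.7], [-7.15, -2.64, -4.6], -1], [[4.8, -2.6, 1.7], [-7.15, -2.64, -4.6], -1], [[4.8, -2.6, 1.7], [-7.15, -2.64, -4.6], -1], [[4.8, -2.6, 1.7], [-7.15, -2.64, -4.6], -1], [[4.8, -2.6, 1.7], [-7.15, -2.64, -4.6], -1]]'

```text
time_s: 18.15
tcp_pos: [0.6479, -0.0743, 0.2539]
eef_rot: [0.998, 0.059, -0.002, -0.002]
ft_force: [0.6, -0.4, 0.6]
opening: 0.0854
```

```bash
python3 - <<'E'
from kin import *
s=log(); f=robot.grab_frame("wrist"); cv2.imwrite("pics/w10.png",f["color"])
a=np.radians(6.7); T=frame([0,0,-1],[np.cos(a),np.sin(a),0])
print(s["tcp_pos"],delta([.6515,-.0685,.25],T))
Tc=f["tool_from_camera"]; R0=R.from_quat(s["eef_rot"]); F=f_of(f)
for sx in(-1,1):
   for sy in (-1,1):
    p=np.array([.6515,-.0685,.165])+R.from_euler("z",6.7,degrees=True).apply([.008*sx,.018*sy,0])
    c=Tc[:3,:3].T@(R0.inv().apply(p-s["tcp_pos"])-Tc[:3,3]); th=np.arctan2(np.hypot(c[0],c[1]),c[2]); k=F*th/np.hypot(c[0],c[1])
    print(sx,sy,f["cx"]+k*c[0],f["cy"]+k*c[1])
E
```

```text
[ 0.64792824 -0.07425675  0.25387356] ([0.17, -0.24, 0.17], [-0.02, 0.02, -0.0])
-1 -1 280.33731750591267 242.82121365457917
-1 1 280.1075689557442 194.54548686572042
1 -1 302.53073464713884 242.83253751668465
1 1 303.4803469593097 194.59366949981163
```

View pics/w10.png

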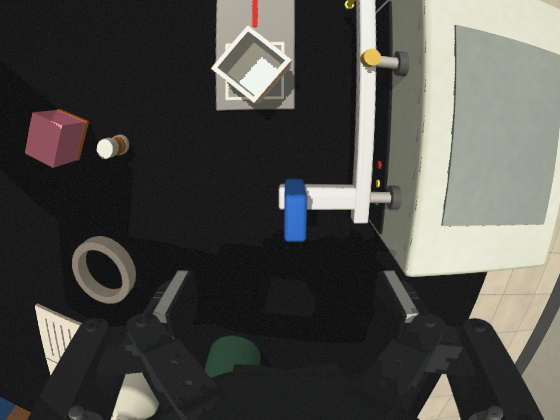

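```bash
python3 - <<'E'
from kin import *
im=cv2.imread("pics/w10.png"); crop(im,250,165,345,260,7,"pics/w10c.png")
E
```

```text
(no output)
```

View pics/w10c.png

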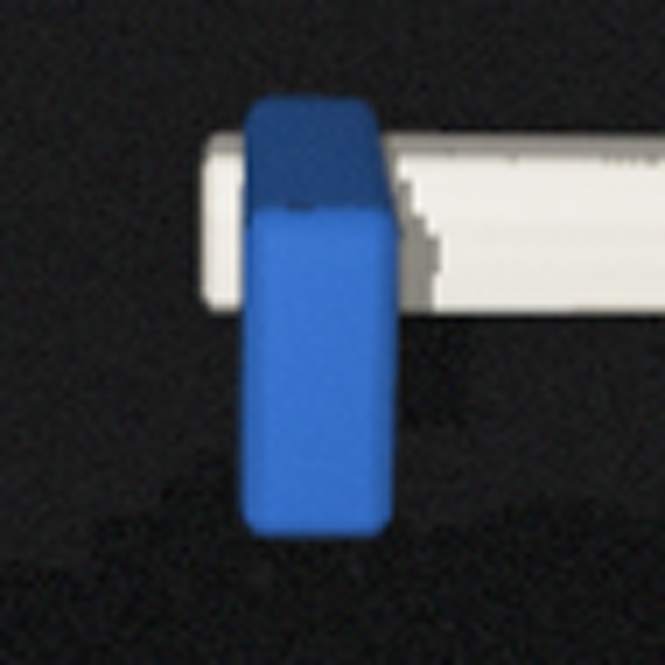

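```bash
python3 - <<'E'
from kin import *
s=robot.get_state()
a=np.radians(6.7); T=frame([0,0,-1],[np.cos(a),np.sin(a),0])
print(delta([.6540,-.068,.141],T))
E
```

```text
([0.29, -0.24, 4.53], [-0.02, 0.02, -0.0])
```

play_rows --deltas '[[[0.29, -0.24, 0], [0, 0, 0], 0], [[0.29, -0.24, 0.5], [0, 0, 0], 0], [[0.29, -0.24, 1.5], [0, 0, 0], 0], [[0.29, -0.24, 3], [0, 0, 0], 0], [[0.29, -0.24, 4], [0, 0, 0], 0], [[0.29, -0.24, 4.5], [0, 0, 0], 0], [[0.29, -0.24, 4.5], [0, 0, 0], 0]]'

```text
time_s: 18.9
tcp_pos: [0.6534, -0.0688, 0.1411]
eef_rot: [0.998, 0.058, -0.002, -0.001]
ft_force: [-1.0, -0.5, -0.2]
opening: 0.0427
```

```bash
python3 - <<'E'
from kin import *
s=log(); print(s["tcp_pos"],s["ft_force"],s["opening"])
f=robot.grab_frame("wrist"); cv2.imwrite("pics/w11.png",f["color"])
E
```

```text
[ 0.65335528 -0.06883526  0.14114708] [-0.97944125 -0.51375126 -0.16022276] 0.042709622695905815
```

View pics/w11.png

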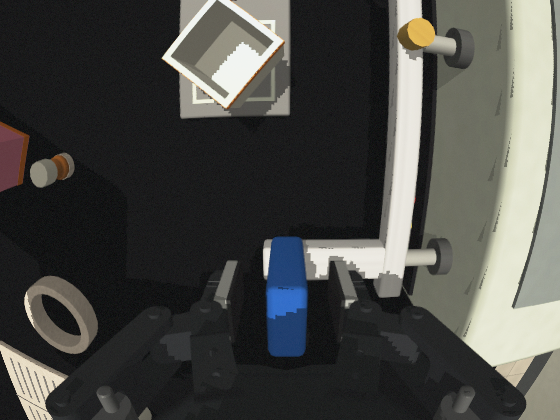

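play_rows --deltas '[[[0, 0, 0], [0, 0, 0], 1], [[0, 0, 0], [0, 0, 0], 1], [[0, 0, 0], [0, 0, 0], 1], [[0, 0, 0], [0, 0, 0], 1], [[0, 0, 0], [0, 0, 0], 1]]'

```text
time_s: 19.45
tcp_pos: [0.6539, -0.069, 0.1452]
eef_rot: [0.998, 0.058, -0.001, -0.0]
ft_force: [-7.7, -3.0, 7.4]
opening: 0.0156
```

play_rows --deltas '[[[0, 0, -0.15], [0, 0, 0], 1], [[-0.5, 0, -0.15], [0, 0, 0], 1], [[-1, 0, -0.15], [0, 0, 0], 1], [[-1.5, 0, -0.15], [0, 0, 0], 1], [[-2, 0, -0.15], [0, 0, 0], 1], [[-2.5, 0, -0.15], [0, 0, 0], 1], [[-3, 0, -0.15], [0, 0, 0], 1], [[-3.5, 0, -0.15], [0, 0, 0], 1], [[-3.8, 0, -0.15], [0, 0, 0], 1], [[-3.8, 0, -0.15], [0, 0, 0], 1]]'

```text
time_s: 20.45
tcp_pos: [0.5589, -0.0799, 0.1454]
eef_rot: [0.998, 0.058, -0.001, -0.001]
ft_force: [8.1, -2.2, -31.4]
opening: 0.0155
```

```bash
python3 - <<'E'
from kin import *
s=log(); print(s["tcp_pos"],s["ft_force"],s["opening"])
f=robot.grab_frame("wrist"); cv2.imwrite("pics/w12.png",f["color"])
f=robot.grab_frame("side"); crop(f["color"],170,150,330,300,5,"pics/s12.png")
f=robot.grab_frame("top"); crop(f["color"],200,130,330,240,6,"pics/t12.png")
E
```

```text
[ 0.55893495 -0.07991471  0.1453846 ] [  8.09150147  -2.17117822 -31.4181158 ] 0.015509717337103584
```

View pics/w12.png

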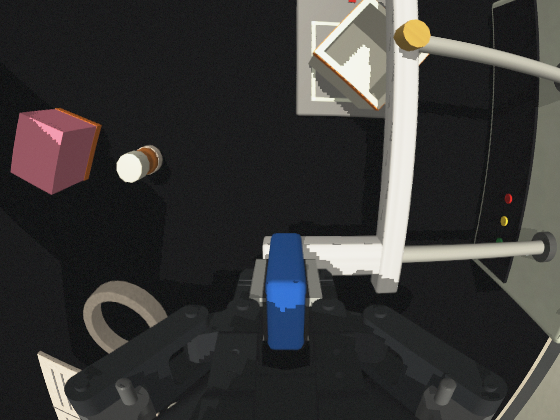

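View pics/s12.png

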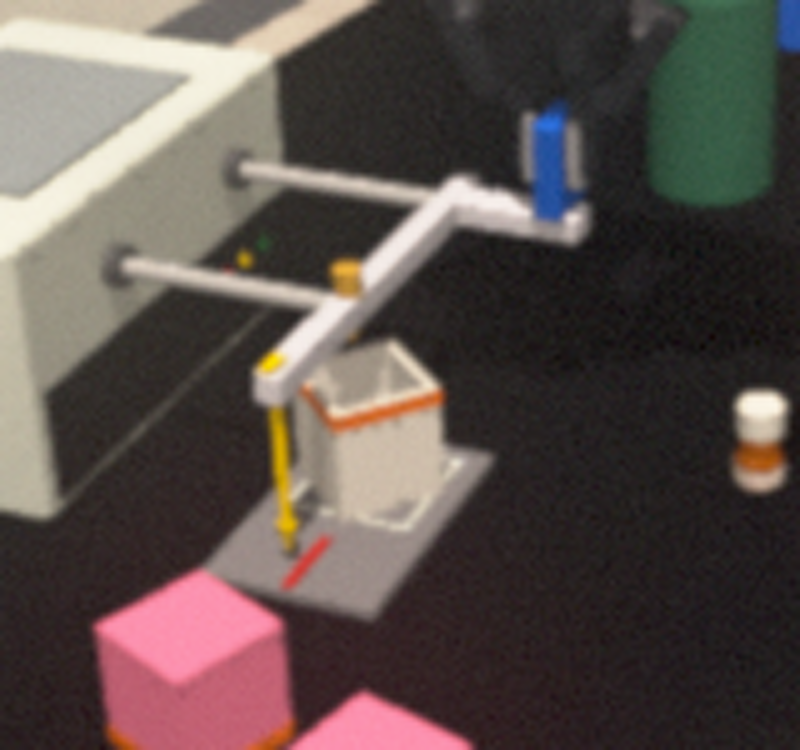

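View pics/t12.png

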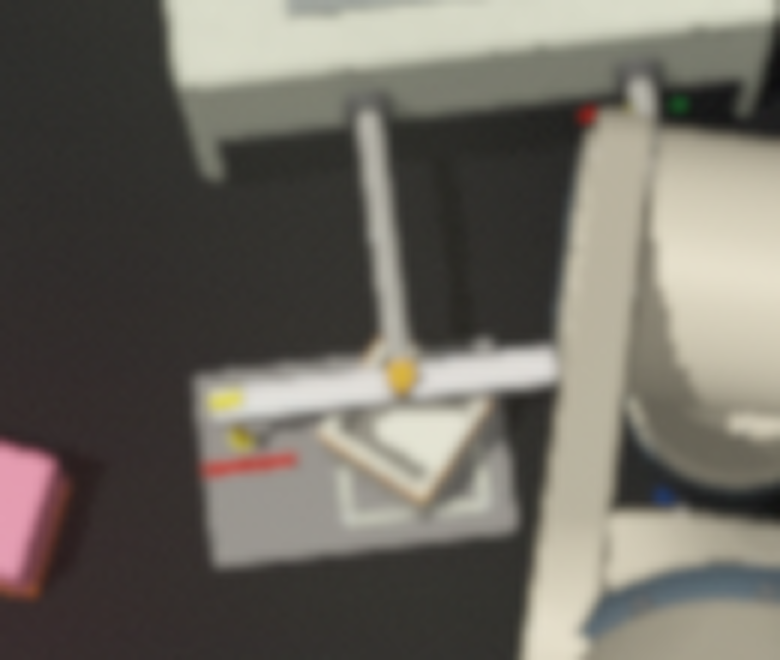

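```bash
cat > m.py <<'E'
from kin import *
ax=np.array([np.cos(np.radians(6.7)),np.sin(np.radians(6.7))])
t=robot.grab_frame("top"); f=robot.grab_frame("side")
def tc(u,v): return ((u+.5)/6+200-.5,(v+.5)/6+130-.5)
def sc(u,v): return ((u+.5)/5+170-.5,(v+.5)/5+150-.5)
def go(tp,tl,sp,sl):
    for fr,c,p,l in ((t,tc,tp,tl),(f,sc,sp,sl)):
        a=to_plane(fr,*c(*p),.014)[:2]; b=to_plane(fr,*c(*l),.008)[:2]; print(a.round(4),b.round(4),"rem",((a-b)@ax).round(4))
E
python3 - <<'E'
from m import *
go((243,444),(251,466),(290,553),(307,563))
E
```

```text
[0.599  0.1213] [0.5898 0.118 ] rem 0.0095
[0.5947 0.1223] [0.5883 0.1185] rem 0.0068
```

play_rows --deltas '[[[-0.1, 0, 0.06], [0, 0, 0], 1], [[-0.2, 0, 0.11], [0, 0, 0], 1], [[-0.32, 0, 0.11], [0, 0, 0], 1], [[-0.32, 0, 0.11], [0, 0, 0], 1], [[-0.32, 0, 0.11], [0, 0, 0], 1]]'

```text
time_s: 21.2
tcp_pos: [0.5541, -0.0805, 0.1453]
eef_rot: [0.998, 0.058, 0.001, -0.0]
ft_force: [7.6, 2.0, -11.0]
opening: 0.0153
```

```bash
python3 - <<'E'
from kin import *
s=log(); print(s["tcp_pos"],s["ft_force"],s["opening"])
f=robot.grab_frame("side"); crop(f["color"],200,210,290,290,8,"pics/s13.png"); crop(f["color"],170,150,330,300,5,"pics/s13b.png")
f=robot.grab_frame("top"); crop(f["color"],225,190,265,220,18,"pics/t13.png")
E
```

```text
[ 0.55413649 -0.08051472  0.14529568] [  7.5951504    1.9919878  -10.97373162] 0.015340992819631314
```

View pics/s13.png

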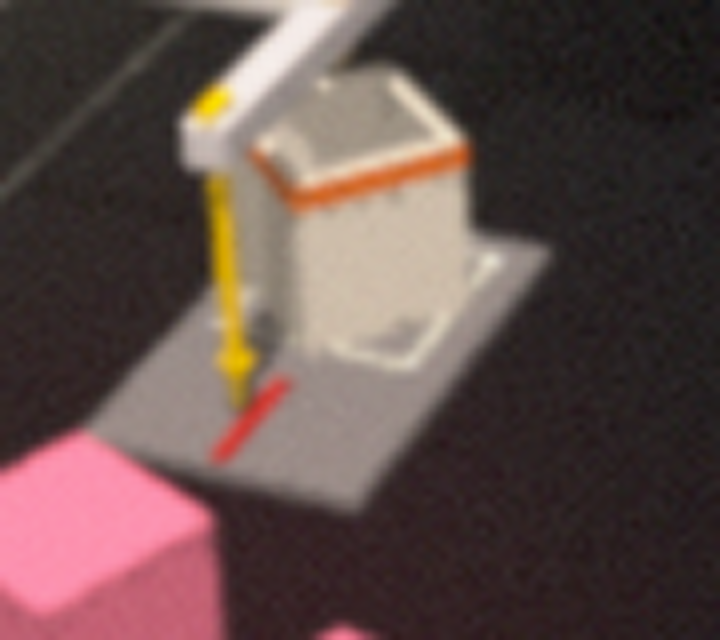

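View pics/t13.png

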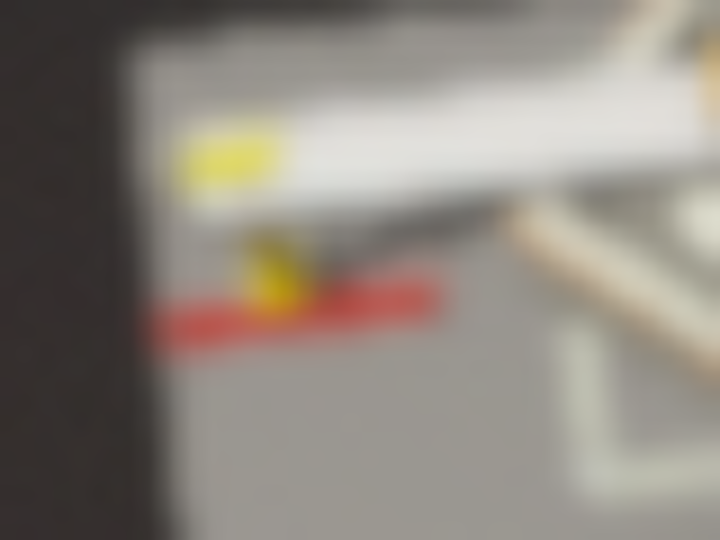

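```bash
python3 - <<'E'
import m
from m import *
m.tc=lambda u,v:((u+.5)/18+225-.5,(v+.5)/18+190-.5)
m.sc=lambda u,v:((u+.5)/8+200-.5,(v+.5)/8+210-.5)
go((280,302),(297,313),(239,410),(253,420))
# where do the zone edges project
a=np.radians(6.7)
l=np.array([.589,.119,.008])
for d in (0,.003,.006): print(d, [m for m in (proj(f,np.array([.589+d*ax[0]-.0,.1325-.1*0+d*ax[1]-.0117,.014])))])
E
```

```text
[0.5913 0.1212] [0.5907 0.119 ] rem 0.0008
[0.5895 0.1224] [0.5882 0.1179] rem 0.0018
0 [np.float64(230.02352795075865), np.float64(260.505379425137)]
0.003 [np.float64(228.87134355750473), np.float64(260.24612326998675)]
0.006 [np.float64(227.72143541350204), np.float64(259.9873792998934)]
```

play_rows --deltas '[[[-0.08, 0, 0.04], [0, 0, 0], 1], [[-0.08, 0, 0.04], [0, 0, 0], 1], [[-0.08, 0, 0.04], [0, 0, 0], 1], [[-0.08, 0, 0.04], [0, 0, 0], 1], [[-0.08, 0, 0.04], [0, 0, 0], 1], [[-0.08, 0, 0.04], [0, 0, 0], 1], [[-0.08, 0, 0.04], [0, 0, 0], 1]]'

```text
time_s: 22.1
tcp_pos: [0.5531, -0.0806, 0.1452]
eef_rot: [0.998, 0.058, 0.002, -0.0]
ft_force: [7.9, 2.5, -3.2]
opening: 0.0156
```

```bash
python3 - <<'E'
from kin import *
s=log(); print(s["tcp_pos"],s["ft_force"],s["opening"])
f=robot.grab_frame("side"); crop(f["color"],200,210,290,290,8,"pics/s14.png")
f=robot.grab_frame("top"); crop(f["color"],225,190,265,220,18,"pics/t14.png")
f=robot.grab_frame("wrist"); cv2.imwrite("pics/w14.png",f["color"])
s=robot.get_state(); print(s["tcp_pos"],s["qd"].round(4))
E
```

```text
[ 0.55305094 -0.08064194  0.14524278] [ 7.93729906  2.49979883 -3.20275386] 0.01564629145571994
[ 0.55305156 -0.08064367  0.14525332] [-0.0008 -0.0008 -0.0009 -0.0006  0.0005 -0.0006]
```

View pics/s14.png

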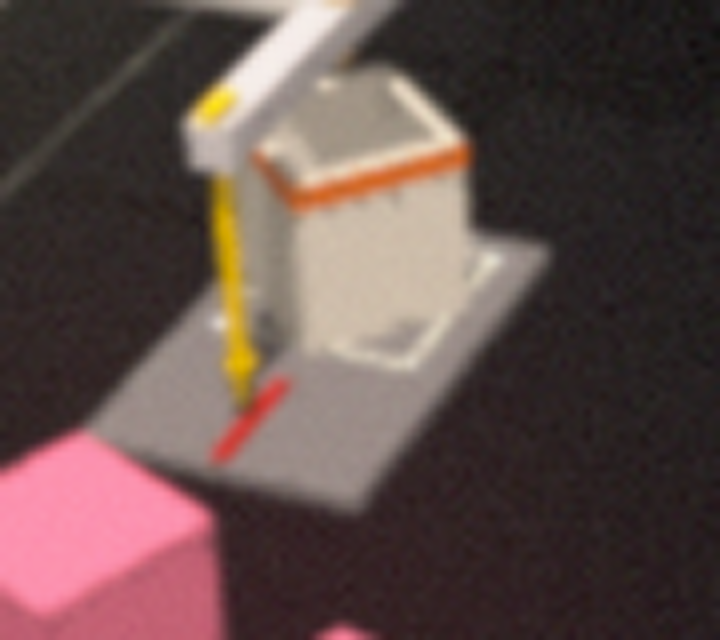

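View pics/t14.png

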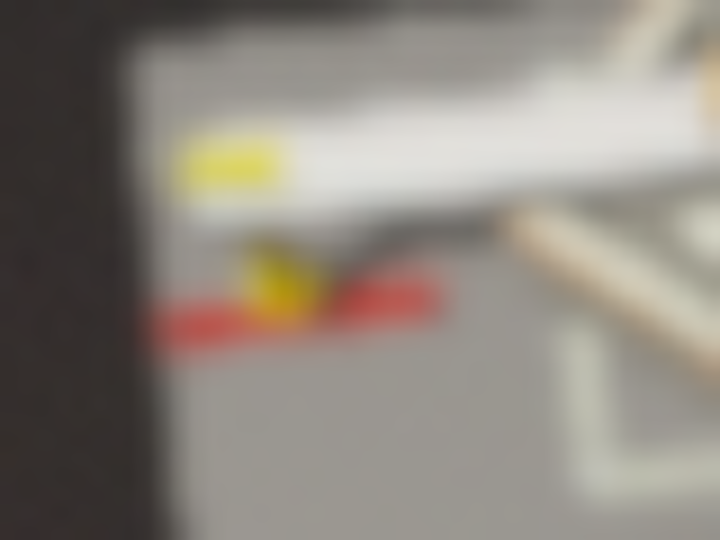

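View pics/w14.png

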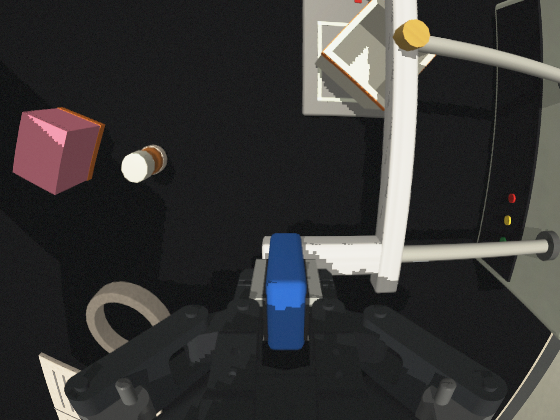

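```bash
python3 - <<'E'
from bench import robot
print(robot.close_job()); 
E
```

```text
the job is handed in; nothing more can be done
None
```

The cup is mouth-up and let go in the drip-plate outline. After that I pulled the slide by its blue handle to the red line. I handed the job in still gripping it, at about 22.3 s of the 66 s. `close_job` gives no verdict, so what follows is my own measurements.

**Cup:** I turned it in two 90° steps, first laying it on its side and regripping, then setting it upright in the outline. It stands at about 45° to the outline. The top view put its centre about 2 mm from the outline's centre and the side view about 4 mm, both within the 18 mm allowed. The slide was still home when I let go of the cup.

**Slide:** The handle had travelled about 101.5 mm, against 103 mm predicted from the first pictures. After my last measured reading I pulled about 1 mm further. At that reading the pointer was 0.8 mm (top) and 1.8 mm (side) short of the line. I did not measure it again, but in the final pictures it sits on or within about 1.5 mm of the line. The limit is 6 mm.

**Grip:** At hand-in the finger opening was 15.6 mm on the 16 mm handle, the wrist read about 8 N against the spring, and the arm was still.

**Disagreements and forces:**
- The two cameras differed by 1 to 4 mm throughout, which is roughly their stated accuracy.
- While I was pulling, the wrist showed up to about 31 N vertically. I lowered the command to bring that down to about 3 N before handing in.

I did not measure the bystanders again at the end. No pushes showed in the wrist force, and the vial and tape roll appeared where they had been in the last pictures.

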